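# Grade brass clock-wheel blanks on the gravity disc grader

### The arm

A 6-joint arm with a two-finger parallel gripper is mounted at the origin on the work surface. World frame = base frame: x ahead of the robot, y to its left, z up, the work surface at z = 0. Lengths are in m, angles in rad, forces in N, time in s.
With the tool pointing down it reaches from about 0.35 to 0.85 m from the base axis. Payload 8.1 kg.
Tool frame: the origin (TCP) lies between the finger pads; the fingertips stand 11 mm ahead of it and the grasp point (between the pads) lies 8 mm behind it; z points along the fingers, y is the direction in which the jaws open and shut (so a half turn about z gives the same grasp; the last joint's range is limited). The gripper opens to 85 mm and grips with 20 to 120 N. Pads are 22 mm wide; open, the fingers measure 114 mm over their backs; the gripper's body (76 mm by 85 mm) begins 54 mm behind the grasp point. The pads swing forward as they close: fully open they stand 13 mm farther back than shut.
Start: joints at [1.216, 0.13, 1.488, -0, 1.523, -0.085], TCP at [0.16, 0.578, 0.242] pointing down, gripper open.
Joint ranges: [-2.96, 2.96], [-0.89, 2.26], [0.02, 2.5], [-1.34, 4.48], [0, 2.73], [-2.66, 2.66]. Speed limits (rad/s): [2.39, 2.39, 2.79, 3.14, 3.14, 3.14].

### API

Orientations are given as a rotation vector (axis times angle).
In Python, from rig import * gives the robot as it stands.
- The arm moves only by the shell command python3 -m pendant 'ROWS' [FORCE]. ROWS is a JSON object of lists of equal length, an entry for each row: "translation": the shift along the tool's x, y, z in cm, a list of three; "dr": the turn, a rotation vector about the tool's x, y, z in degrees, a list of three; "gripper": the opening, from 0 (shut) to 1 (fully open). In form: {"translation": [[tx, ty, tz], ...], "dr": [[rx, ry, rz], ...], "gripper": [gripper, ...]}. A call has exactly 5 rows; each row shifts and turns the pose as measured when the row begins, along the tool's axes as they then stand; what a row does not reach is not made up. A row lasts 1/8 s, in which the tool goes at most 62.5 mm and 10.7 degrees, less where a joint would pass 70% of its speed; a pose out of reach is approached as far as the arm can. A call with a gripper value outside its range is refused whole. The fingers move at their own pace and stop on an object; FORCE is the grip in N (left out, the last holds). Time passes only in rows, so rows that do not move let the fingers close, or fill a call up. It gives the time, the measured TCP pose, the force and the opening at its end, in the units of the state.
- observe(): the state, without advancing time (a new reading comes with each control period).
- grab_frame(name): name is "scene" or "top" or "wrist"; returns a dict with "img" (400x640x3 uint8, blue, green, red), "z_map" (400x640 float32, m along the optical axis (not along the pixel's ray), 0 where there is no reading), "mtx" (3x3 intrinsics, pixels), "R" (3x3) and "t" (3): a world point X has camera coordinates R X + t. Camera axes: x right, y down, z forward; pixel columns grow to the right and rows downward; lengths in m; the calibration is good to about 2 mm. A picture is of the moment at which its call begins.
- close_job(): hands the job in, once; it reports no verdict.
The state is a dict: "time_s": time; "joint_positions": joint angles; "joint_velocities": joint speeds; "joint_efforts": joint torques, N m; "tool_pos": TCP position; "tcp_rot": TCP orientation; "wrist_force": force on the tool from outside, world axes, zero at the start; "wrist_torque": the same for the moment, N m; "width": opening from 0.0 (shut) to 1.0 (fully open).
Only numpy, scipy, OpenCV 4.12 (cv2) and the standard library are available. Lean on these libraries where they do the work, as an engineer would, in place of code of your own. Each camera call takes 0.05 s, during which the arm holds its last target.

### The job

Grade the three brass blanks in the wooden rack: set each one on its rim on the rail at the feed notch (the high end) of the disc grader, tip it back against the leaning plate and let go, so that it rolls down by itself and drops through the window of its size into the bay behind. Put the blanks down on the rail rather than dropping them, and do not carry or push them down the track or into the bays by hand. Leave the white dial in the rack and everything else on the bench where it is.

Things in the scene. Friction and masses are not known exactly. Their poses are not given: they have to be found in the camera images.
- blank_small: Small brass clock-wheel blank: flat disc 60 mm in diameter, 10 mm thick, about 0.20 kg, a dark dot at the middle of each face. Origin at its centre; own y = disc axis (x and z turn as it rolls). At the start it stands upright on its rim in one of the rack's slots, centre 49 mm above the bench, leaning up to 5 degrees.
- blank_medium: Medium brass clock-wheel blank: flat disc 75 mm in diameter, 10 mm thick, about 0.32 kg, a dark dot at the middle of each face. Origin at its centre; own y = disc axis (x and z turn as it rolls). At the start it stands upright on its rim in one of the rack's slots, centre 58 mm above the bench, leaning up to 5 degrees.
- blank_large: Large brass clock-wheel blank: flat disc 90 mm in diameter, 10 mm thick, about 0.46 kg, a dark dot at the middle of each face. Origin at its centre; own y = disc axis (x and z turn as it rolls). At the start it stands upright on its rim in one of the rack's slots, centre 66 mm above the bench, leaning up to 5 degrees.
- dial: White enamelled clock dial with 12 dark strokes: a disc 80 mm in diameter, 9 mm thick, standing in the remaining slot of the rack. Origin at its centre, own y = disc axis. Not to be graded: it stays in its slot.
- rack: Wooden rack, fixed: base 90 x 220 x 10 mm, two bars (tops 24 mm above the bench, 32 mm clear between them) with pairs of 22 mm high steel pins, 12 mm apart, that keep each disc upright. Origin at the middle of the underside, y along its length, z up. Slots at y = -75, -25, 25, 75 mm, every disc's axis along y; the three blanks and the dial fill them in any order.
- grader: Gravity disc grader, fixed. Origin on the bench below mid rail; y to the high (feed) end, x back from rail to bays, z up. Steel rail 496 mm long, 20 mm wide, 6 mm lip in front, along the foot of an aluminium plate that leans back 20 degrees (top to +x), the rail square to it. It falls 9.5 degrees to -y (159 mm high at y = 245, 77 at -245). Slippery: a disc on it rolls down by itself.
- feed (a point): Feed point: on the rail (152 mm above the bench) at the middle of the feed notch, 7.5 mm in front of the plate's foot; axes as the grader. A blank held upright here, or tipped back up to 20 degrees, disc axis along grader x, rim on the rail, tips back onto the plate when let go and rolls off; it is in its bay within 2 s. Aim within 3 mm across the rail, 8 mm along it.
- notch (a point): Foot of the feed notch, in the plate 18 mm above the rail: the notch is 44 mm wide, open at the top, with free space behind, so that a finger can pass behind a disc. Beside it the plate is 55 mm high (along its lean); from 42 mm down-rail of the feed point 89 mm, rising to 113 mm at the low end. An end stop 40 mm high stands 56 mm up-rail of the feed point.
- bay_small (a point): Middle of the floor of the blue-walled bay with a grey lining for the 60 mm blank, behind its window (grader y = 134 to 41 mm, 67.5 mm high over the rail: the 60 mm blank falls through backwards, larger ones roll on past). The bay is 128 mm deep (x) and 103 mm long (y) inside; its floor slopes like the rail, 66 mm below it. Axes as the grader.
- bay_medium (a point): Middle of the floor of the blue-walled bay with a grey lining for the 75 mm blank, behind its window (grader y = 24 to -101 mm, 82.5 mm high over the rail: the 75 mm blank falls through backwards, larger ones roll on past). The bay is 128 mm deep (x) and 140 mm long (y) inside; its floor slopes like the rail, 66 mm below it. Axes as the grader.
- bay_large (a point): Middle of the floor of the blue-walled bay with a grey lining for the 90 mm blank, behind its window (grader y = -118 to -245 mm, 98 mm high over the rail: the 90 mm blank falls through backwards, larger ones roll on past). The bay is 128 mm deep (x) and 135 mm long (y) inside; its floor slopes like the rail, 66 mm below it. Axes as the grader.
- bottle: Closed amber bottle 56 mm in diameter, 150 mm high, standing between rack and grader; origin at the centre of its underside. Leave alone.
- dish: Clear glass dish, 90 mm across, 30 mm high; origin at the centre of its underside. Leave alone.
- tin: Round aluminium parts tin with a glass lid, 62 mm across, 20 mm high; origin at the centre of its underside. Leave alone.
- movement_holder: Aluminium movement holder, round base 66 mm across, 31 mm high; origin at the centre of its underside. Leave alone.
- tweezers: Steel tweezers lying flat, 137 mm long along own x, 8 mm high; origin near the middle of the underside. Leave alone.
- screwdrivers: Red plastic screwdriver set: round stand 90 mm across with six upright red screwdrivers, 125 mm high; origin at the centre of its underside. Leave alone.

How it is judged:
By the outcome, as a careful person would: the job done as asked, in the order asked, and still so for the second after the job is handed in, with the robot touching nothing.
It also fails if it takes over 70 s, if anything falls off the work surface, if the arm or the gripper's body presses on something with over 40 N, if the wrist force passes 120 N, or if a joint passes its speed limit or range.

## Working session

There is one attempt and no reset: what is moved stays moved. The work goes in short steps, Python scripts to look and compute and a shell command to move; the robot and the scene stay as the last step left them, time stands still between calls to the robot, and variables do not carry over. Pictures are saved under pics/ and viewed, and the job is handed in when it is done.

```bash
ls; mkdir -p pics; python3 - <<'E'
from rig import *
import cv2
s=observe();print({k:s[k] for k in('time_s','tool_pos','tcp_rot','width','wrist_force')})
for n in('scene','top','wrist'):
    f=grab_frame(n);cv2.imwrite(f'pics/{n}0.png',f['img']);print(n,f['mtx'].tolist(),f['R'].round(3).tolist(),f['t'].round(3).tolist())
E
```

```text
pics
{'time_s': 0.0, 'tool_pos': array([0.15971209, 0.57781201, 0.24123579]), 'tcp_rot': array([-4.22456904e-01, -3.11261780e+00,  2.80923081e-03]), 'width': 0.9971137580104945, 'wrist_force': array([ 0.97277175,  0.09148305, -0.46227289])}
scene [[473.80582866525896, 0.0, 319.1802742868303], [0.0, 473.80582866525896, 199.14394248509333], [0.0, 0.0, 1.0]] [[0.858, 0.514, 0.013], [0.34, -0.548, -0.764], [-0.385, 0.66, -0.645]] [-0.49, -0.085, 1.723]
top [[376.60513575931225, 0.0, 316.15947307179783], [0.0, 376.60513575931225, 193.95666111237404], [0.0, 0.0, 1.0]] [[-0.017, -1.0, -0.001], [-0.998, 0.017, -0.063], [0.063, 0.0, -0.998]] [0.039, 0.546, 1.132]
wrist [[330.41817662081945, 0.0, 320.9694456696543], [0.0, 330.41817662081945, 193.95623792457212], [0.0, 0.0, 1.0]] [[0.267, 0.964, -0.001], [0.923, -0.255, 0.287], [0.277, -0.078, -0.958]] [-0.599, -0.037, 0.378]
```

View pics/scene0.png

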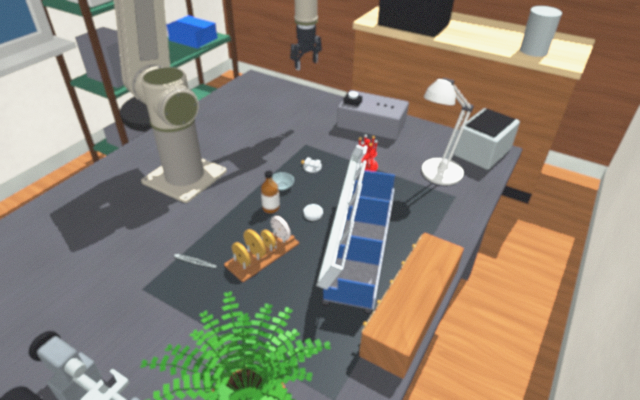

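View pics/top0.png

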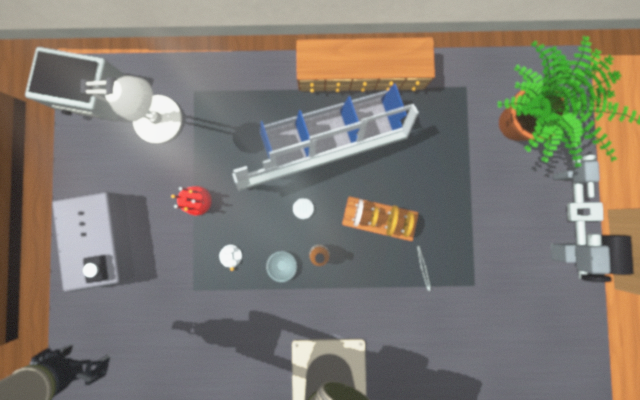

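View pics/wrist0.png

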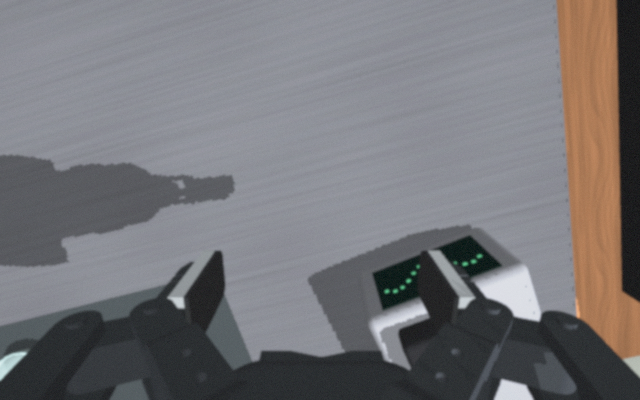

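```bash
cat > h.py <<'E'
from rig import *
import cv2,numpy as np
from scipy.spatial.transform import Rotation as Ro
def W(f):
    z=f['z_map'];v,u=np.mgrid[0:400,0:640];K=f['mtx']
    P=np.stack([(u-K[0,2])/K[0,0]*z,(v-K[1,2])/K[1,1]*z,z],-1)
    P=(P-f['t'])@f['R'];P[z==0]=np.nan
    return P
E
python3 - <<'E'
from h import *
s=observe();R=Ro.from_rotvec(s['tcp_rot']).as_matrix();print(R.round(3))
f=grab_frame('wrist');c=-f['R'].T@f['t'];print('cam in tool',R.T@(c-s['tool_pos']), (R.T@f['R'].T).round(3))
for n,(a,b,c,d) in dict(top=(210,70,430,290),scene=(180,130,410,310)).items():
    f=grab_frame(n);cv2.imwrite(f'pics/{n}c.png',cv2.resize(f['img'][b:d,a:c],None,fx=3.4 if n=='scene' else 2.7,fy=3.2 if n=='scene' else 2.7,interpolation=3))
    P=W(f)
    if n=='top':
        for u,v in [(362,212),(376,216),(391,218),(408,222),(350,225),(415,238),(238,180),(250,172),(415,120),(303,208),(319,255),(193,200)]: print(u,v,P[v,u].round(3))
E
```

```text
[[-0.964  0.267 -0.001]
 [ 0.267  0.964 -0.001]
 [ 0.    -0.001 -1.   ]]
cam in tool [ 0.07278355 -0.00065141 -0.13065819] [[-0.    -0.958 -0.287]
 [ 1.    -0.     0.   ]
 [-0.    -0.287  0.958]]
362 212 [ 0.49  -0.11   0.009]
376 216 [ 0.477 -0.142  0.077]
391 218 [ 0.47  -0.186  0.07 ]
408 222 [ 0.458 -0.235  0.072]
350 225 [ 0.451 -0.072  0.015]
415 238 [ 0.407 -0.271  0.003]
238 180 [0.579 0.237 0.165]
250 172 [0.599 0.204 0.168]
415 120 [ 0.775 -0.284  0.   ]
303 208 [0.505 0.07  0.022]
319 255 [0.375 0.025 0.152]
193 200 [0.529 0.37  0.126]
```

View pics/topc.png

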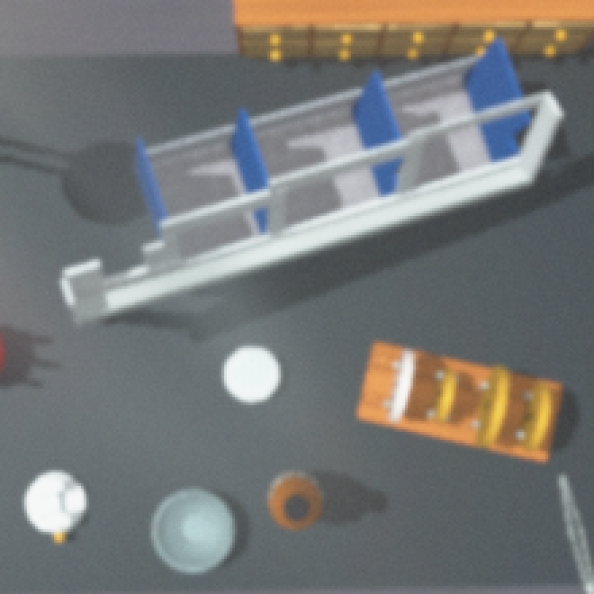

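View pics/scenec.png

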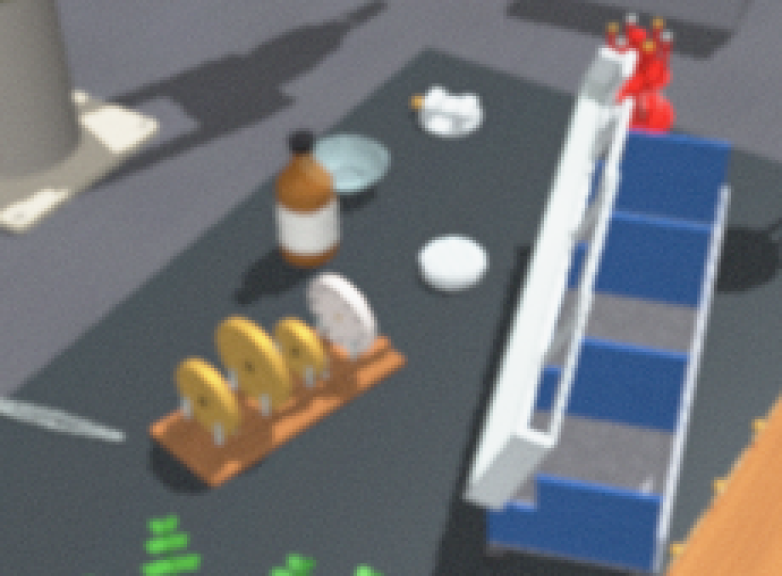

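```bash
python3 -m pendant '{"translation":[[-3.5,-2.9,-1.4],[-3.5,-2.9,-1.4],[-3.5,-2.9,-1.4],[-3.5,-2.9,-1.4],[-3.5,-2.9,-1.4]],"dr":[[0,0,0],[0,0,0],[0,0,0],[0,0,0],[0,0,0]],"gripper":[0.4,0.4,0.4,0.4,0.4]}' 40
python3 -m pendant '{"translation":[[-3.5,-2.9,-1.2],[-3.5,-2.9,-1.2],[-3.5,-2.9,-1.2],[-3.5,-2.9,-1.2],[-3.5,-2.9,-1.2]],"dr":[[0,0,0],[0,0,0],[0,0,0],[0,0,0],[0,0,0]],"gripper":[0.4,0.4,0.4,0.4,0.4]}'
python3 - <<'E'
from h import *
print(observe()['joint_positions'].round(3))
f=grab_frame('wrist');np.savez('w1.npz',**f);cv2.imwrite('pics/w1.png',f['img'])
E
```

```text
time_s: 0.92
tool_pos: [0.2911, 0.3878, 0.3114]
tcp_rot: [-0.414, -3.113, 0.007]
wrist_force: [1.5, -0.3, 0.1]
width: 0.402
time_s: 1.55
tool_pos: [0.4254, 0.1957, 0.3749]
tcp_rot: [0.413, 3.113, -0.004]
wrist_force: [0.9, 0.4, -0.1]
width: 0.399
[ 0.324 -0.243  1.609 -0.003  1.776 -0.984]
```

View pics/w1.png

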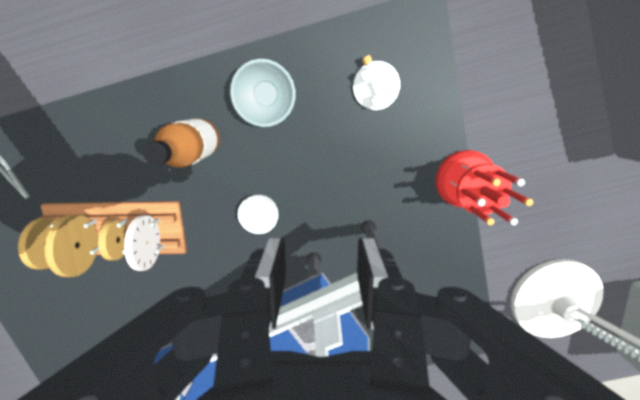

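```bash
python3 -m pendant '{"translation":[[0,0,0],[0,0,0],[0,0,0],[0,0,0],[0,0,0]],"dr":[[0,0,10],[0,0,10],[0,0,10],[0,0,10],[0,0,10]],"gripper":[0.4,0.4,0.4,0.4,0.4]}'
python3 -m pendant '{"translation":[[0,0,0],[3,4.8,-0.9],[3,4.8,-0.9],[3,4.8,-0.9],[0,0,0]],"dr":[[0,0,10],[0,0,0],[0,0,0],[0,0,0],[0,0,0]],"gripper":[0.4,0.4,0.4,0.4,0.4]}'
python3 - <<'E'
from h import *
print(observe()['joint_positions'].round(3))
f=grab_frame('wrist');np.savez('w2.npz',**f);cv2.imwrite('pics/w2.png',f['img'])
E
```

```text
time_s: 2.22
tool_pos: [0.4292, 0.19, 0.377]
tcp_rot: [1.733, 2.612, -0.001]
wrist_force: [-0.4, -0.1, -0.4]
width: 0.399
time_s: 2.85
tool_pos: [0.5521, 0.3125, 0.3999]
tcp_rot: [1.968, 2.442, -0.009]
wrist_force: [0.2, 0.6, -0.1]
width: 0.405
[ 0.438  0.224  1.1   -0.007  1.821  0.222]
```

View pics/w2.png

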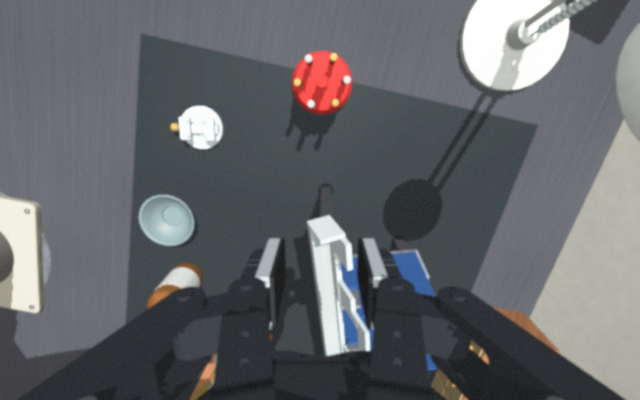

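```bash
python3 -m pendant '{"translation":[[-4,0,0],[-4,0,0],[-3,0,0],[0,0,0],[0,0,0]],"dr":[[0,0,0],[0,0,0],[0,0,0],[0,0,0],[0,0,0]],"gripper":[0.4,0.4,0.4,0.4,0.4]}'
python3 - <<'E'
from h import *
f=grab_frame('wrist');np.savez('w3.npz',**f);cv2.imwrite('pics/w3.png',cv2.resize(f['img'][80:330,200:450],None,fx=2.4,fy=2.4,interpolation=3))
P=W(f)
R=Ro.from_rotvec(observe()['tcp_rot']).as_matrix();print(R.round(3))
m=(P[...,2]>.1)&(P[...,2]<.35)
for v in range(90,300,8):
    print(v,[ (u,*(P[v,u]*1000).round().tolist()) for u in range(290,390,6) if m[v,u]])
E
```

```text
time_s: 3.52
tool_pos: [0.5706, 0.1997, 0.4069]
tcp_rot: [1.966, 2.439, 0.001]
wrist_force: [-0.0, -0.1, -0.4]
width: 0.403
[[-0.213  0.977  0.008]
 [ 0.977  0.213 -0.006]
 [-0.007  0.007 -1.   ]]
90 []
98 []
106 []
114 []
122 [(314, 556.0, 239.0, 160.0), (320, 562.0, 241.0, 162.0), (326, 569.0, 242.0, 164.0), (332, 575.0, 244.0, 167.0), (338, 582.0, 245.0, 167.0)]
130 [(314, 558.0, 232.0, 175.0), (320, 563.0, 235.0, 194.0), (326, 569.0, 237.0, 196.0), (332, 575.0, 239.0, 198.0), (338, 581.0, 240.0, 199.0), (344, 587.0, 241.0, 196.0), (350, 594.0, 242.0, 194.0)]
138 [(314, 559.0, 223.0, 169.0), (320, 566.0, 223.0, 159.0), (326, 573.0, 224.0, 157.0), (332, 580.0, 226.0, 157.0), (338, 585.0, 229.0, 176.0), (344, 590.0, 232.0, 190.0), (350, 594.0, 235.0, 205.0), (356, 600.0, 237.0, 207.0)]
146 [(314, 561.0, 214.0, 167.0), (320, 568.0, 214.0, 158.0), (326, 575.0, 215.0, 157.0), (332, 582.0, 216.0, 154.0), (338, 587.0, 220.0, 173.0), (344, 592.0, 224.0, 188.0), (350, 596.0, 227.0, 203.0), (356, 602.0, 229.0, 206.0)]
154 [(314, 563.0, 204.0, 162.0), (320, 570.0, 205.0, 157.0), (326, 577.0,
[... 2895 characters left out ...]
), (344, 633.0, 69.0, 135.0)]
266 [(326, 612.0, 51.0, 134.0), (332, 620.0, 52.0, 131.0), (338, 629.0, 50.0, 126.0), (344, 636.0, 56.0, 132.0), (350, 649.0, 46.0, 110.0), (356, 657.0, 49.0, 112.0)]
274 [(326, 615.0, 36.0, 128.0), (332, 623.0, 39.0, 130.0), (338, 633.0, 37.0, 124.0), (344, 640.0, 42.0, 130.0), (350, 646.0, 48.0, 136.0)]
282 [(332, 627.0, 24.0, 125.0), (338, 636.0, 23.0, 121.0), (344, 644.0, 27.0, 124.0), (350, 648.0, 38.0, 141.0), (356, 653.0, 47.0, 153.0)]
290 [(332, 630.0, 11.0, 125.0), (338, 639.0, 10.0, 121.0), (344, 648.0, 10.0, 118.0), (356, 655.0, 38.0, 158.0)]
298 [(332, 632.0, 1.0, 130.0), (338, 643.0, -4.0, 119.0), (344, 652.0, -4.0, 116.0), (350, 659.0, 1.0, 122.0)]
```

View pics/w3.png

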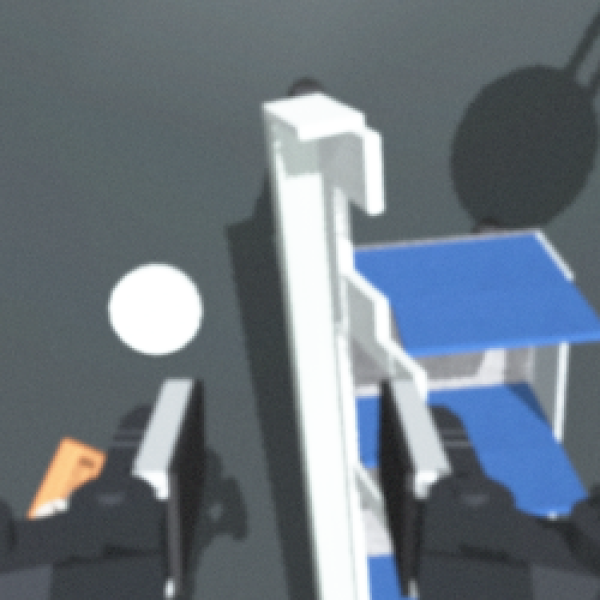

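```bash
cat > fit.py <<'E'
from h import *
from scipy.optimize import least_squares
f=dict(np.load('w3.npz'));P=W(f)
a,b=np.radians(9.5),np.radians(20)
def axes(psi):
    Rz=Ro.from_euler('z',psi).as_matrix();Rx=Ro.from_euler('x',a).as_matrix();Ry=Ro.from_euler('y',b).as_matrix()
    return Rz@Rx@Ry   # cols: plate-normal back, along rail up, plate up
reg=np.zeros((400,640),bool);reg[136:300,310:372]=1
Q=P[reg&(P[...,2]>.11)&(P[...,2]<.24)]
# local coords about guess foot pt
best=None
def loc(p,Q): return (Q-[.590,.19,.150])@axes(p[0])-[p[1],0,p[2]]
def sel(p,tol):
    L=loc(p,Q)
    pl=(abs(L[:,0])<tol)&(L[:,2]>6)&(L[:,2]<120)
    ra=(abs(L[:,2])<tol)&(L[:,0]<-2)&(L[:,0]>-17)
    return pl,ra
p=np.array([np.radians(13.5),0,0])
for tol in(.012,.008,.006,.004,.003,.003,.003):
    tolm=tol
    L=loc(p,Q)
    pl=(abs(L[:,0])<tol)&(L[:,2]>.008)
    ra=(abs(L[:,2])<tol)&(L[:,0]<-.003)&(L[:,0]>-.016)
    g=lambda p:np.r_[loc(p,Q[pl])[:,0],loc(p,Q[ra])[:,2]]
    p=least_squares(g,p,loss='soft_l1',f_scale=.001).x
    print(np.degrees(p[0]).round(2),(p[1:]*1000).round(1),pl.sum(),ra.sum(),np.std(g(p))*1000)
np.save('p.npy',p)
L=loc(p,P.reshape(-1,3)).reshape(400,640,3)*1000
# notch profile: plate band, per along-rail coordinate, max height
m=reg&(abs(L[...,0])<5)&(L[...,2]>3)
for y in range(40,-110,-4):
    k=m&(abs(L[...,1]-y)<2)
    if k.any(): print(y,k.sum(),L[...,2][k].max().round(),end='; ')
E
python3 fit.py
```

```text
18.07 [ 1.2 -0.9] 1870 1430 4.028475527921138
18.28 [ 1.2 -1.2] 1917 1545 1.2938275971596145
18.29 [ 1.2 -1.2] 1966 1549 1.3013770840208672
18.32 [ 1.1 -1.2] 1858 1549 1.0665872863710404
18.32 [ 1.  -1.2] 1731 1550 0.8533669394915762
18.31 [ 0.9 -1.2] 1717 1550 0.8329147155563096
18.31 [ 0.9 -1.2] 1717 1549 0.8330024488992084
40 86 57.0; 36 88 57.0; 32 87 57.0; 28 80 56.0; 24 84 56.0; 20 69 56.0; 16 27 19.0; 12 30 20.0; 8 30 19.0; 4 30 19.0; 0 31 19.0; -4 27 20.0; -8 29 19.0; -12 28 19.0; -16 31 19.0; -20 28 19.0; -24 103 55.0; -28 64 56.0; -32 69 57.0; -36 69 57.0; -40 65 56.0; -44 136 86.0; -48 93 87.0; -52 92 83.0; -56 75 77.0; -60 22 70.0; -64 12 9.0; -68 16 9.0; -72 15 9.0; -76 14 9.0; -80 14 9.0; -84 16 9.0; -88 12 10.0; -92 18 9.0; -96 13 9.0; -100 14 9.0; -104 15 9.0; -108 16 9.0;
```

```bash
cat > fit2.py <<'E'
from h import *
import sys
exec(open('fit.py').read().split('reg=')[0].replace("'w3.npz'","sys.argv[1]"))
def loc(p,Q): return (Q-[.590,.19,.150])@axes(p[0])-[p[1],0,p[2]]
p=np.load('p.npy')
L0=loc(p,P.reshape(-1,3));m=(abs(L0[:,0])<.03)&(L0[:,1]>-.12)&(L0[:,1]<.05)&(L0[:,2]>-.01)&(L0[:,2]<.1)
Q=P.reshape(-1,3)[m]
for tol in(.01,.006,.004,.003,.003):
    L=loc(p,Q)
    pl=(abs(L[:,0])<tol)&(L[:,2]>.008)&(L[:,1]>-.06)
    ra=(abs(L[:,2])<tol)&(L[:,0]<-.003)&(L[:,0]>-.016)
    g=lambda p:np.r_[loc(p,Q[pl])[:,0],loc(p,Q[ra])[:,2]]
    p=least_squares(g,p,loss='soft_l1',f_scale=.001).x
print(np.degrees(p[0]).round(2),(p[1:]*1000).round(1),pl.sum(),ra.sum(),np.std(g(p))*1000)
L=loc(p,Q)*1000
m=(abs(L[:,0])<4)&(L[:,2]>26)&(L[:,2]<58)
ys=L[m,1]; 
print('up edge',np.sort(ys[ys>0])[:8].round(1),'down',np.sort(ys[ys<0])[-8:].round(1))
F=axes(p[0])@np.array([p[1],0,p[2]])+[.590,.19,.150]
print('foot line pt at y=0',F.round(4))
E
for w in w2 w3; do python3 fit2.py $w.npz; done
python3 - <<'E'
from h import *
f=grab_frame('top');np.savez('top.npz',**f)
f=grab_frame('scene');np.savez('sc.npz',**f)
E
python3 fit2.py top.npz;python3 fit2.py sc.npz
```

```text
18.51 [ 0.9 -1.2] 1030 791 0.8559178305813169
up edge [18.3 19.2 19.2 19.3 19.5 19.7 19.7 20.2] down [-24.7 -24.7 -24.6 -24.5 -24.4 -24.3 -24.2 -24. ]
foot line pt at y=0 [0.5904 0.1904 0.1486]
18.44 [ 0.9 -1.1] 1435 1145 0.8164319980430693
up edge [18.6 18.9 18.9 19.  19.1 19.1 19.3 19.3] down [-24.8 -24.8 -24.8 -24.7 -24.7 -24.7 -24.6 -24.5]
foot line pt at y=0 [0.5904 0.1904 0.1486]
18.38 [2.3 0.3] 329 234 1.2378392269005236
up edge [19.1 19.5 19.7 19.9 20.3 20.6 21.  21.4] down [-26.9 -26.6 -26.4 -25.8 -25.6 -25.2 -25.1 -25. ]
foot line pt at y=0 [0.5921 0.1908 0.1495]
18.31 [ 3.3 -0.8] 109 138 1.441854338532105
up edge [13.4 13.9 14.1 17.5 17.6 17.8 18.  18.6] down [-37.9 -36.5 -34.2 -33.6 -33.2 -29.6 -25.5 -24.6]
foot line pt at y=0 [0.5926 0.1912 0.1481]
```

```bash
python3 -m pendant '{"translation":[[-5.7,-2.1,1],[-5.7,-2.1,1],[-5.7,-2.1,1],[-5.7,-2.1,1],[-5.7,-2.1,1]],"dr":[[0,0,0],[0,0,0],[0,0,0],[0,0,0],[0,0,0]],"gripper":[0.4,0.4,0.4,0.4,0.4]}'
python3 -m pendant '{"translation":[[-5.7,-2.1,1],[0,0,0],[0,0,0],[0,0,0],[0,0,0]],"dr":[[0,0,0],[0,0,-10],[0,0,-10],[0,0,-10],[0,0,-10]],"gripper":[0.4,0.4,0.4,0.4,0.4]}'
python3 -m pendant '{"translation":[[0,0,0],[0,0,0],[0,0,0],[0,0,0],[0,0,0]],"dr":[[0,0,-10],[0,0,-10],[0,0,-5],[0,0,0],[0,0,0]],"gripper":[0.4,0.4,0.4,0.4,0.4]}'
python3 - <<'E'
from h import *
print(observe()['joint_positions'].round(3))
f=grab_frame('wrist');np.savez('w4.npz',**f);cv2.imwrite('pics/w4.png',f['img'])
E
```

```text
time_s: 4.3
tool_pos: [0.5303, -0.1, 0.3559]
tcp_rot: [1.945, 2.455, 0.003]
wrist_force: [1.0, 0.2, 1.0]
width: 0.398
time_s: 4.92
tool_pos: [0.5216, -0.1639, 0.3434]
tcp_rot: [0.962, 2.984, -0.002]
wrist_force: [-0.3, 0.7, 0.3]
width: 0.403
time_s: 5.55
tool_pos: [0.5228, -0.16, 0.3428]
tcp_rot: [0.263, 3.126, -0.003]
wrist_force: [0.5, -0.3, 0.1]
width: 0.406
[-0.391 -0.038  1.481 -0.     1.694 -1.793]
```

View pics/w4.png

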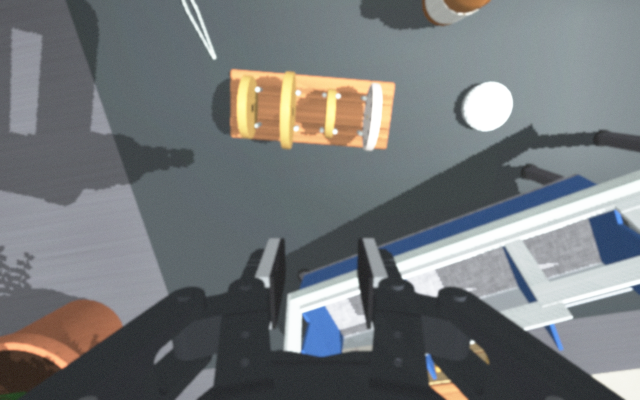

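```bash
cat > disc.py <<'E'
from h import *
import sys
f=dict(np.load(sys.argv[1]));P=W(f)
hsv=cv2.cvtColor(f['img'],cv2.COLOR_BGR2HSV)
y=((hsv[...,0]>18)&(hsv[...,0]<35)&(hsv[...,1]>120)&(hsv[...,2]>90)).astype(np.uint8)
ok=(y>0)&(P[...,2]>.03)&(P[...,2]<.13)&(P[...,0]>.36)&(P[...,0]<.58)&(P[...,1]<-.05)&(P[...,1]>-.3)
n,lab,st,c=cv2.connectedComponentsWithStats(ok.astype(np.uint8))
for i in range(1,n):
    if st[i,4]<60: continue
    Q=P[lab==i];k=Q[:,2]>Q[:,2].max()-.025
    Qt=Q[k]
    d=np.linalg.svd(Qt[:,:2]-Qt[:,:2].mean(0))[2][0];
    if d[0]<0:d=-d
    t=Qt[:,:2]@d
    print(c[i].round(),st[i,4],'top z',np.percentile(Q[:,2],98).round(4),'mean top',Qt.mean(0).round(4),'yaw of plane',np.degrees(np.arctan2(d[1],d[0])).round(1),'mid ext',(((t.min()+t.max())/2)*d+ (Qt[:,:2].mean(0)@np.array([-d[1],d[0]]))*np.array([-d[1],d[0]])).round(4),'ext',np.ptp(t).round(4))
E
python3 disc.py w4.npz; python3 disc.py w1.npz; python3 disc.py top.npz
python3 - <<'E'
from h import *
for n in('w4','top'):
    f=dict(np.load(n+'.npz'));P=W(f);hsv=cv2.cvtColor(f['img'],cv2.COLOR_BGR2HSV)
    m=(P[...,2]>.004)&(P[...,2]<.03)&(hsv[...,1]>90)&(hsv[...,0]<18)&(P[...,0]>.36)&(P[...,0]<.58)&(P[...,1]<-.03)&(P[...,1]>-.32)
    m=cv2.morphologyEx(m.astype(np.uint8),cv2.MORPH_OPEN,np.ones((3,3)))>0
    r=cv2.minAreaRect((P[m][:,:2]*1000).astype(np.float32));print(n,m.sum(),r)
E
```

```text
[290. 114.] 326 top z 0.1005 mean top [ 0.4758 -0.1917  0.0891] yaw of plane -16.8 mid ext [ 0.4641 -0.1881] ext 0.0831
[250. 108.] 509 top z 0.0841 mean top [ 0.4546 -0.2364  0.0742] yaw of plane -15.4 mid ext [ 0.4515 -0.2355] ext 0.0709
[ 59. 244.] 3085 top z 0.1037 mean top [ 0.4578 -0.1991  0.0935] yaw of plane 63.4 mid ext [ 0.4528 -0.2091] ext 0.0695
[113. 240.] 557 top z 0.0737 mean top [ 0.4735 -0.1377  0.0627] yaw of plane -12.3 mid ext [ 0.4755 -0.1381] ext 0.0574
[393. 220.] 173 top z 0.1126 mean top [ 0.4656 -0.188   0.1028] yaw of plane -14.2 mid ext [ 0.4652 -0.1879] ext 0.0759
[374. 217.] 80 top z 0.0801 mean top [ 0.4732 -0.1386  0.0721] yaw of plane -11.2 mid ext [ 0.4751 -0.139 ] ext 0.0506
[408. 224.] 159 top z 0.0961 mean top [ 0.4512 -0.2361  0.0873] yaw of plane -12.7 mid ext [ 0.4521 -0.2363] ext 0.0655
w4 5199 ((469.58477783203125, -166.79872131347656), (219.5220489501953, 89.69737243652344), 75.8918685913086)
top 1266 ((470.5951843261719, -165.03460693359375), (218.8887176513672, 89.10260009765625), 76.217529296875)
```

```bash
cat > d.py <<'E'
from h import *
import sys
# usage: d.py x y z yaw_of_tool_y(deg) lean(deg, about..) 
def target_R(yaw,lean=0,pitch=0):
    y=np.radians(yaw);c,s=np.cos(y),np.sin(y)
    Y=np.array([c,s,0]);Z=np.array([0,0,-1.]);X=np.cross(Y,Z)
    return np.column_stack([X,Y,Z])
def delta(T,Rt):
    s=observe();R=Ro.from_rotvec(s['tcp_rot']).as_matrix()
    print('t',s['time_s'],'trans cm',(R.T@(np.array(T)-s['tool_pos'])*100).round(2),'dr deg',np.degrees(Ro.from_matrix(R.T@Rt).as_rotvec()).round(2),'w',round(s['width'],3),'F',s['wrist_force'].round(1))
if __name__=='__main__':
    a=list(map(float,sys.argv[1:]));delta(a[:3],target_R(a[3]))
E
python3 d.py .4757 -.1385 .060 76
```

```text
t 5.6 trans cm [ 5.14  1.38 28.25] dr deg [-0.07  0.29  4.39] w 0.401 F [ 0.4  0.4 -0.7]
```

```bash
python3 -m pendant '{"translation":[[5.1,1.4,2],[0,0,5],[0,0,5],[0,0,5],[0,0,0]],"dr":[[0,0.3,4.4],[0,0,0],[0,0,0],[0,0,0],[0,0,0]],"gripper":[0.36,0.36,0.36,0.36,0.36]}' 60
python3 d.py .4757 -.1385 .060 76
```

```text
time_s: 6.22
tool_pos: [0.4743, -0.137, 0.1689]
tcp_rot: [0.397, 3.115, -0.003]
wrist_force: [-1.3, 0.2, -0.0]
width: 0.362
t 6.225 trans cm [-0.15 -0.09 10.89] dr deg [-0.08  0.09 -0.52] w 0.362 F [-1.3  0.2 -0. ]
```

```bash
python3 -m pendant '{"translation":[[-0.15,-0.1,4],[0,0,4],[0,0,2.9],[0,0,0],[0,0,0]],"dr":[[0,0,-0.5],[0,0,0],[0,0,0],[0,0,0],[0,0,0]],"gripper":[0.36,0.36,0.36,0.36,0.36]}'
python3 d.py .4757 -.1385 .060 76
python3 - <<'E'
from h import *
f=grab_frame('wrist');cv2.imwrite('pics/w5.png',f['img'])
E
```

```text
time_s: 6.85
tool_pos: [0.4854, -0.1423, 0.0718]
tcp_rot: [0.385, 3.099, -0.01]
wrist_force: [0.9, 0.0, 0.2]
width: 0.365
t 6.85 trans cm [1.06 0.14 1.16] dr deg [-0.22  1.1  -0.18] w 0.365 F [0.9 0.  0.2]
```

View pics/w5.png

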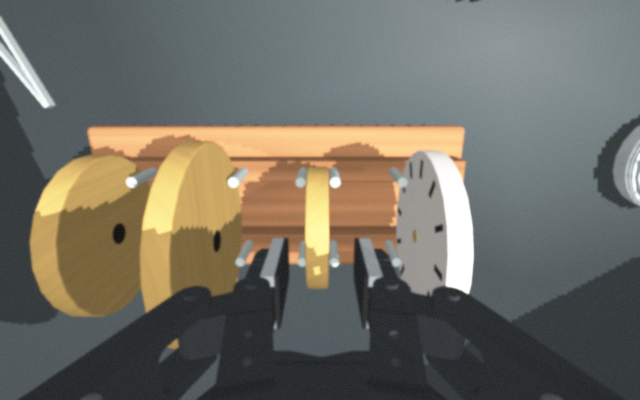

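```bash
python3 -m pendant '{"translation":[[1.05,0.15,0],[0,0,1.2],[0,0,0],[0,0,0],[0,0,0]],"dr":[[-0.2,1.1,-0.2],[0,0,0],[0,0,0],[0,0,0],[0,0,0]],"gripper":[0.36,0.36,0.36,0,0]}'
python3 d.py .4757 -.1385 .060 76; python3 -c "
from h import *;print(observe()['joint_positions'].round(3))"
```

```text
time_s: 7.52
tool_pos: [0.4794, -0.1407, 0.0654]
tcp_rot: [0.381, 3.109, -0.007]
wrist_force: [-2.5, -4.6, 3.3]
width: 0.103
t 7.525 trans cm [0.41 0.13 0.54] dr deg [-0.18  0.58  0.02] w 0.103 F [-2.5 -4.6  3.3]
[-0.387  0.014  1.948 -0.002  1.169 -1.713]
```

```bash
python3 -m pendant '{"translation":[[0,0,0],[0.4,0.1,0.6],[0.4,0.1,0.6],[0,0,0],[0,0,0]],"dr":[[0,0,0],[0,0.6,0],[0,0.3,0],[0,0,0],[0,0,0]],"gripper":[0.3,0.3,0.3,0.3,0.3]}'
python3 d.py .4757 -.1385 .060 76
```

```text
time_s: 8.15
tool_pos: [0.4703, -0.1354, 0.0506]
tcp_rot: [-0.381, -3.108, 0.001]
wrist_force: [0.6, -0.3, 0.9]
width: 0.297
t 8.15 trans cm [-0.59 -0.17 -0.95] dr deg [-0.09 -0.56  0.02] w 0.297 F [ 0.6 -0.3  0.9]
```

```bash
python3 -m pendant '{"translation":[[-0.5,-0.2,-0.8],[0,0,0],[0,0,0],[0,0,0],[0,0,0]],"dr":[[0,-0.5,0],[0,0,0],[0,0,0],[0,0,0],[0,0,0]],"gripper":[0.3,0.3,0.3,0.3,0.3]}'
python3 d.py .4757 -.1385 .060 76
```

```text
time_s: 8.78
tool_pos: [0.4757, -0.1391, 0.0598]
tcp_rot: [0.383, 3.118, -0.003]
wrist_force: [-0.6, 0.3, 0.7]
width: 0.3
t 8.775 trans cm [ 0.01  0.06 -0.02] dr deg [-0.1   0.05  0.01] w 0.3 F [-0.6  0.3  0.7]
```

```bash
python3 -m pendant '{"translation":[[0,0,0],[0,0,0],[0,0,0],[0,0,-2],[0,0,-4]],"dr":[[0,0,0],[0,0,0],[0,0,0],[0,0,0],[0,0,0]],"gripper":[0,0,0,0,0]}' 60
python3 d.py .4757 -.1385 .060 76
```

```text
time_s: 9.4
tool_pos: [0.4717, -0.1381, 0.1161]
tcp_rot: [-0.382, -3.109, 0.001]
wrist_force: [1.1, -1.3, -1.3]
width: 0.108
t 9.4 trans cm [-0.44  0.07  5.61] dr deg [-0.09 -0.51  0.  ] w 0.108 F [ 1.1 -1.3 -1.3]
```

```bash
cat > g.py <<'E'
from d import *
# g.py hTCP_above_rail(mm) [dy mm] [dx mm]  : delta to placement pose
a,b=np.radians(9.5),np.radians(20)
A=Ro.from_euler('z',np.radians(18.4)).as_matrix()@Ro.from_euler('x',a).as_matrix()@Ro.from_euler('y',b).as_matrix()
Rt=np.column_stack([A[:,1],A[:,0],-A[:,2]])
O=np.array([.590,.19,.150])
def L2W(x,y,z): return O+A@(np.array([1.4+x,-2.7+y,-.8+z])/1000)
if __name__=='__main__':
    v=[float(q) for q in sys.argv[1:]]+[0,0]
    T=L2W(-7.+v[2],v[1],v[0]);print('target',T.round(4))
    delta(T,Rt)
    s=observe();Lc=A.T@(s['tool_pos']-O)*1000-[1.4,-2.7,-.8];print('local now',Lc.round(1),'j',s['joint_positions'].round(2))
E
python3 -m pendant '{"translation":[[0,0,-6],[0,0,-6],[0,0,-6],[0,0,-6],[0,0,0]],"dr":[[0,0,0],[0,0,0],[0,0,0],[0,0,0],[0,0,0]],"gripper":[0,0,0,0,0]}'
python3 g.py 140
python3 - <<'E'
from h import *
f=grab_frame('wrist');cv2.imwrite('pics/w6.png',f['img'])
E
```

```text
time_s: 10.02
tool_pos: [0.4733, -0.1364, 0.3644]
tcp_rot: [-0.379, -3.11, -0.004]
wrist_force: [0.5, 0.6, -2.3]
width: 0.109
target [0.6379 0.1801 0.2805]
t 10.025 trans cm [-8.44 34.67  8.37] dr deg [13.29 18.1  55.35] w 0.109 F [ 0.5  0.6 -2.3]
local now [-290.  -231.1  168.8] j [-0.38 -0.17  1.57 -0.    1.76 -1.71]
```

View pics/w6.png

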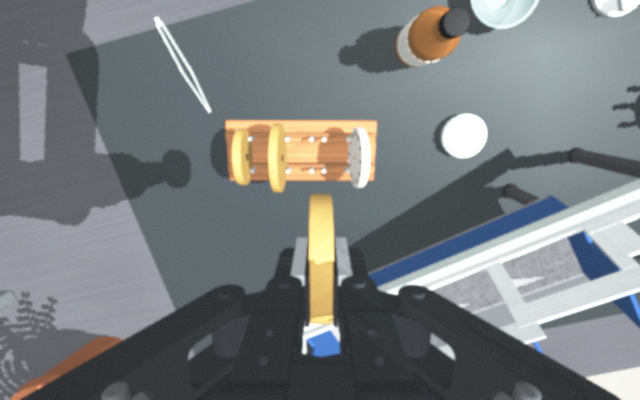

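```bash
python3 -m pendant '{"translation":[[-1.4,5.8,0],[-1.4,5.8,0],[-1.4,5.8,0],[-1.4,5.8,0],[-1.4,5.8,0]],"dr":[[0,0,0],[0,0,0],[0,0,0],[0,0,0],[0,0,0]],"gripper":[0,0,0,0,0]}'
python3 -m pendant '{"translation":[[-1.4,5.8,0],[0,0,0],[0,0,0],[0,0,0],[0,0,0]],"dr":[[0,0,0],[2.2,3,9.2],[2.2,3,9.2],[2.2,3,9.2],[2.2,3,9.2]],"gripper":[0,0,0,0,0]}'
python3 -m pendant '{"translation":[[0,0,0],[0,0,0],[0,0,0],[0,0,0],[0,0,0]],"dr":[[2.2,3,9.2],[2.2,3,9.2],[0,0,0],[0,0,0],[0,0,0]],"gripper":[0,0,0,0,0]}'
python3 g.py 140
```

```text
time_s: 10.7
tool_pos: [0.61, 0.1321, 0.3463]
tcp_rot: [-0.391, -3.086, -0.003]
wrist_force: [1.8, -0.3, -0.6]
width: 0.109
time_s: 11.32
tool_pos: [0.634, 0.1935, 0.3276]
tcp_rot: [-1.251, -2.567, 0.218]
wrist_force: [0.7, 0.7, -2.8]
width: 0.108
time_s: 11.95
tool_pos: [0.6319, 0.1941, 0.3142]
tcp_rot: [-1.59, -2.22, 0.321]
wrist_force: [0.4, 0.8, -2.2]
width: 0.101
target [0.6379 0.1801 0.2805]
t 11.95 trans cm [-2.1   1.41  2.71] dr deg [-3.84 -1.4  -1.35] w 0.101 F [ 0.4  0.8 -2.2]
local now [-18.8  20.6 168.5] j [ 0.16  0.75  0.64  0.14  2.2  -0.11]
```

```bash
python3 -m pendant '{"translation":[[-2.1,1.4,0],[0,0,0],[0,0,3],[0,0,0],[0,0,0]],"dr":[[-3.8,-1.4,-1.3],[0,0,0],[0,0,0],[0,0,0],[0,0,0]],"gripper":[0,0,0,0,0]}'
python3 g.py 110
```

```text
time_s: 12.58
tool_pos: [0.637, 0.1826, 0.281]
tcp_rot: [-1.593, -2.297, 0.26]
wrist_force: [-0.8, -0.0, -1.9]
width: 0.105
target [0.6267 0.1812 0.2527]
t 12.575 trans cm [-0.27 -0.    3.01] dr deg [0.16 0.1  0.42] w 0.105 F [-0.8 -0.  -1.9]
local now [ -7.1   2.8 140.1] j [ 0.15  0.67  0.79  0.11  2.05 -0.17]
```

```bash
python3 -m pendant '{"translation":[[-0.25,0,3],[0,0,3],[0,0,2],[0,0,0],[0,0,0]],"dr":[[0,0,0.4],[0,0,0],[0,0,0],[0,0,0],[0,0,0]],"gripper":[0,0,0,0,0]}'
python3 g.py 46
python3 - <<'E'
from h import *
f=grab_frame('wrist');cv2.imwrite('pics/w7.png',f['img']);g=grab_frame('scene')['img'][120:260,300:460];cv2.imwrite('pics/s7.png',cv2.resize(g,None,fx=4,fy=4,interpolation=3))
E
```

```text
time_s: 13.2
tool_pos: [0.6121, 0.1849, 0.2144]
tcp_rot: [-1.604, -2.3, 0.251]
wrist_force: [-1.7, -1.7, -2.3]
width: 0.109
target [0.6028 0.1837 0.1933]
t 13.2 trans cm [-0.16 -0.17  2.29] dr deg [0.77 0.23 0.16] w 0.109 F [-1.7 -1.7 -2.3]
local now [-5.6  1.7 68.9] j [ 0.16  0.59  1.01  0.1   1.89 -0.18]
```

View pics/w7.png

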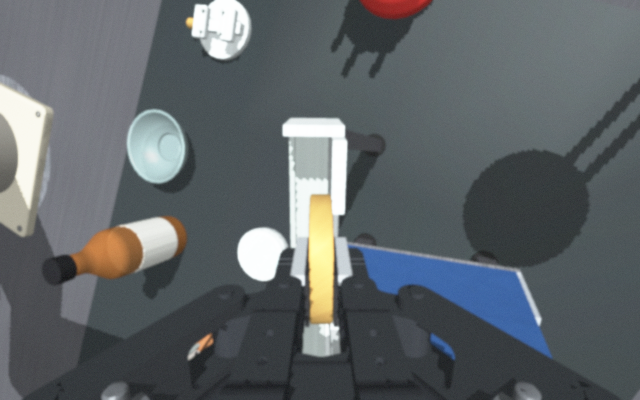

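View pics/s7.png

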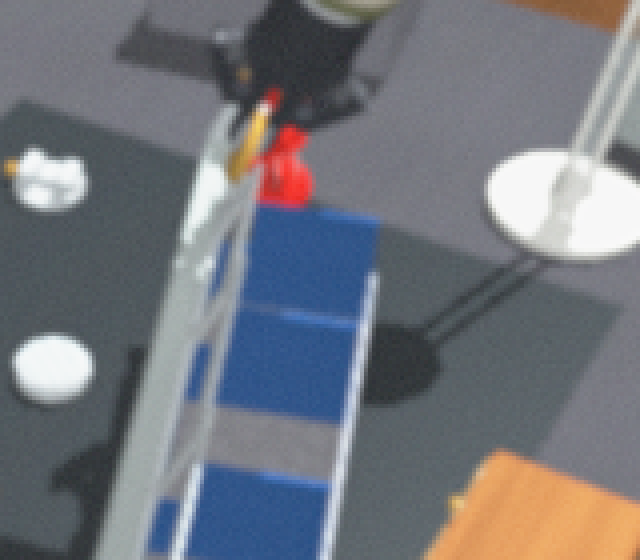

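```bash
cat > chk.py <<'E'
from g import *
f=grab_frame('wrist');P=W(f);hsv=cv2.cvtColor(f['img'],cv2.COLOR_BGR2HSV)
y=(hsv[...,0]>15)&(hsv[...,0]<38)&(hsv[...,1]>90)&(hsv[...,2]>80)
L=((P-O)@A)*1000-[1.4,-2.7,-.8]
m=y&(abs(L[...,0]+7)<25)&(abs(L[...,1])<60)&(L[...,2]<120)&(L[...,2]>-5)
Q=L[m];print('disc pts',len(Q),'x range',np.percentile(Q[:,0],[3,50,97]).round(1),'y',np.percentile(Q[:,1],[2,98]).round(1),'z',np.percentile(Q[:,2],[2,98]).round(1))
m=(L[...,1]>24)&(L[...,1]<48)&(L[...,2]>10)&(L[...,2]<50)&(abs(L[...,0])<8);print('plate x',np.median(L[...,0][m]).round(2),m.sum())
m=(L[...,1]>24)&(L[...,1]<48)&(abs(L[...,2])<5)&(L[...,0]>-15)&(L[...,0]<-4);print('rail z',np.median(L[...,2][m]).round(2),m.sum())
E
python3 chk.py
```

```text
disc pts 2638 x range [-10.3  -5.5  -1.2] y [-17.  30.] z [58.5 88.8]
plate x -0.75 158
rail z -0.0 697
```

```bash
python3 -m pendant '{"translation":[[-0.1,-0.2,1.2],[0,0,0],[0,0,1.1],[0,0,0],[0,0,0]],"dr":[[0.8,0.2,0.2],[0,0,0],[0,0,0],[0,0,0],[0,0,0]],"gripper":[0,0,0,0,0]}'
python3 g.py 40 0 -0.3
```

```text
time_s: 13.98
tool_pos: [0.6025, 0.1842, 0.1918]
tcp_rot: [-1.602, -2.289, 0.263]
wrist_force: [-1.1, 0.9, -2.6]
width: 0.106
target [0.6003 0.1839 0.1879]
t 13.975 trans cm [-0.03 -0.07  0.45] dr deg [ 0.06  0.02 -0.07] w 0.106 F [-1.1  0.9 -2.6]
local now [-6.6  0.3 44.5] j [ 0.16  0.59  1.06  0.1   1.86 -0.18]
```

```bash
python3 -m pendant '{"translation":[[0,-0.07,0.4],[0,0,0],[0,0,0.1],[0,0,0],[0,0,0]],"dr":[[0,0,0],[0,0,0],[0,0,0],[0,0,0],[0,0,0]],"gripper":[0,0,0,0,0]}'
python3 g.py 40 0 -0.3
```

```text
time_s: 14.6
tool_pos: [0.6012, 0.1842, 0.1895]
tcp_rot: [-1.604, -2.291, 0.259]
wrist_force: [1.1, -1.2, -0.0]
width: 0.105
target [0.6003 0.1839 0.1879]
t 14.6 trans cm [-0.03 -0.03  0.18] dr deg [ 0.3   0.06 -0.06] w 0.105 F [ 1.1 -1.2 -0. ]
local now [-7.   0.3 41.8] j [ 0.16  0.58  1.07  0.1   1.85 -0.18]
```

```bash
python3 -m pendant '{"translation":[[0,0,0.2],[0,0,0],[0,0,0],[0,0,0],[0,0,0]],"dr":[[0.2,0,0],[0,0,0],[0,0,0],[0,0,0],[0,0,0]],"gripper":[0,0,0,0,0]}'
python3 g.py 40 0 -0.3
```

```text
time_s: 15.22
tool_pos: [0.6013, 0.1843, 0.1894]
tcp_rot: [-1.604, -2.292, 0.26]
wrist_force: [0.4, -0.9, 0.7]
width: 0.107
target [0.6003 0.1839 0.1879]
t 15.225 trans cm [-0.04 -0.05  0.18] dr deg [ 0.26  0.09 -0.05] w 0.107 F [ 0.4 -0.9  0.7]
local now [-6.8  0.4 41.8] j [ 0.16  0.58  1.07  0.1   1.85 -0.18]
```

```bash
python3 -m pendant '{"translation":[[0,0,0.2],[0,0,0.2],[0,0,0.2],[0,0,0],[0,0,0]],"dr":[[0,0,0],[0,0,0],[0,0,0],[0,0,0],[0,0,0]],"gripper":[0,0,0,0,0]}'
python3 g.py 40 0 -0.3; python3 chk.py
```

```text
time_s: 15.85
tool_pos: [0.6012, 0.1843, 0.1895]
tcp_rot: [-1.607, -2.296, 0.254]
wrist_force: [0.2, 0.1, 1.1]
width: 0.101
target [0.6003 0.1839 0.1879]
t 15.85 trans cm [-0.04 -0.04  0.18] dr deg [ 0.66  0.19 -0.03] w 0.101 F [0.2 0.1 1.1]
local now [-7.   0.4 41.8] j [ 0.16  0.58  1.08  0.1   1.84 -0.18]
disc pts 2830 x range [-11.6  -6.8  -2.6] y [-18.2  28.7] z [31.5 61.5]
plate x -2.95 620
rail z 0.06 930
```

```bash
python3 -m pendant '{"translation":[[0,0,0],[0,0,0],[0,0,0],[0,0,0],[0,0,0]],"dr":[[0,0,0],[0,0,0],[0,0,0],[0,0,0],[0,0,0]],"gripper":[0.5,0.5,0.5,0.5,0.5]}'
python3 - <<'E'
from h import *
f=grab_frame('wrist');cv2.imwrite('pics/w8.png',f['img']);g=grab_frame('scene')['img'][120:310,300:460];cv2.imwrite('pics/s8.png',cv2.resize(g,None,fx=3,fy=3,interpolation=3))
E
```

```text
time_s: 16.52
tool_pos: [0.6003, 0.1844, 0.1881]
tcp_rot: [-1.606, -2.295, 0.256]
wrist_force: [0.1, 0.3, 0.6]
width: 0.496
```

View pics/w8.png

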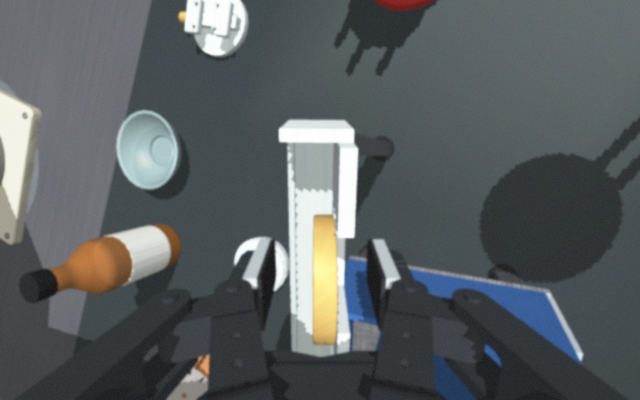

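View pics/s8.png

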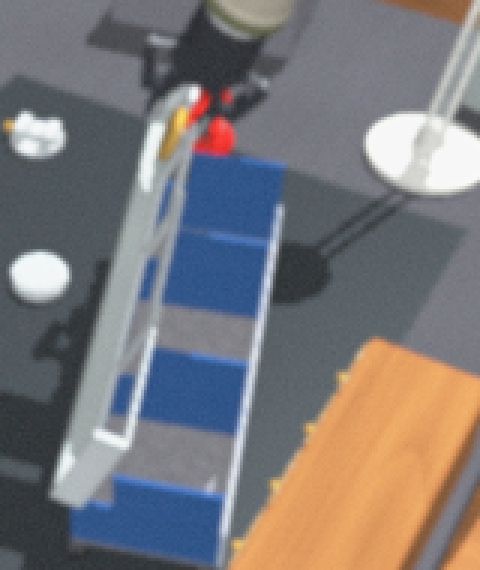

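The small blank is free between the open fingers (wrist px 324,280), leaning on the plate and starting to roll. Wait one call, then lift.

```bash
python3 -m pendant '{"translation":[[0,0,0],[0,0,0],[0,0,0],[0,0,0],[0,0,0]],"dr":[[0,0,0],[0,0,0],[0,0,0],[0,0,0],[0,0,0]],"gripper":[0.5,0.5,0.5,0.5,0.5]}'
python3 - <<'E'
from h import *
f=grab_frame('wrist');cv2.imwrite('pics/w9.png',f['img']);g=grab_frame('scene')['img'][120:310,300:460];cv2.imwrite('pics/s9.png',cv2.resize(g,None,fx=3,fy=3,interpolation=3))
E
```

```text
time_s: 17.25
tool_pos: [0.6005, 0.1844, 0.1882]
tcp_rot: [-1.606, -2.295, 0.256]
wrist_force: [-0.7, 0.5, -0.7]
width: 0.504
```

View pics/w9.png

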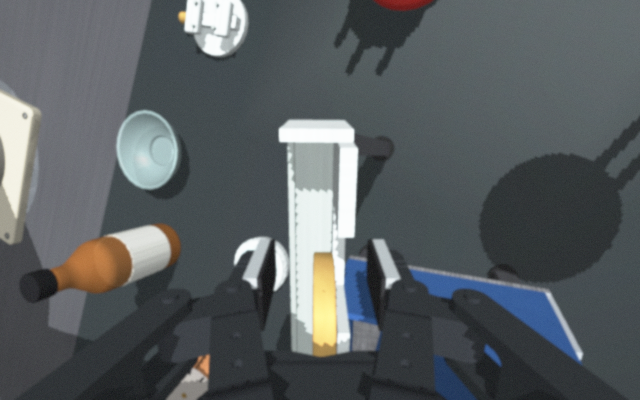

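View pics/s9.png

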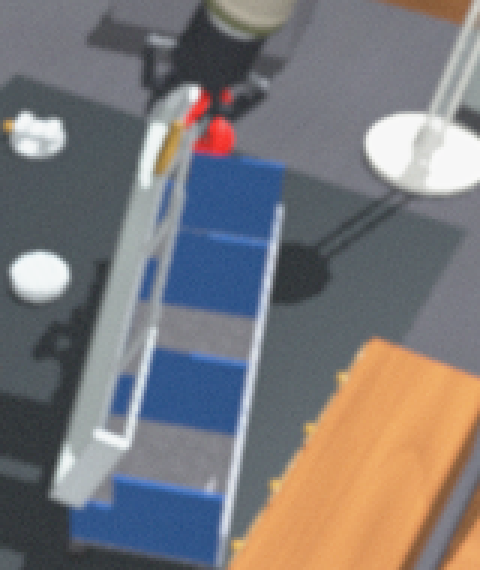

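```bash
python3 -m pendant '{"translation":[[0,0,0],[0,0,0],[0,0,0],[0,0,0],[0,0,0]],"dr":[[0,0,0],[0,0,0],[0,0,0],[0,0,0],[0,0,0]],"gripper":[0.5,0.5,0.5,0.5,0.5]}'
python3 - <<'E'
from h import *
f=grab_frame('wrist')['img'];g=grab_frame('scene')['img'][120:310,300:460];cv2.imwrite('pics/s10.png',np.hstack([f[100:400,220:460],cv2.resize(g,(253,300))]))
E
```

```text
time_s: 17.98
tool_pos: [0.6004, 0.1844, 0.1882]
tcp_rot: [-1.606, -2.295, 0.256]
wrist_force: [0.1, 0.1, -0.5]
width: 0.504
```

View pics/s10.png

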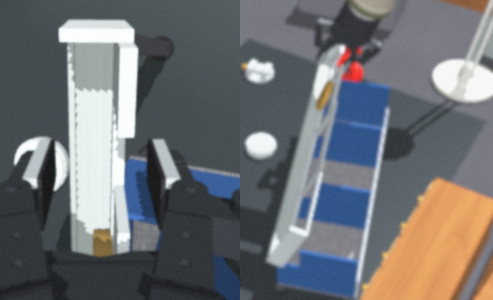

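```bash
python3 -m pendant '{"translation":[[0,0,-5],[0,0,-6],[0,0,-6],[0,0,0],[0,0,0]],"dr":[[0,0,0],[0,0,0],[0,0,0],[-2.2,-3,-9.3],[-2.2,-3,-9.3]],"gripper":[0.5,0.5,0.5,0.4,0.36]}'
python3 -m pendant '{"translation":[[0,0,0],[0,0,0],[0,0,0],[0,0,0],[0,0,0]],"dr":[[-2.2,-3,-9.3],[-2.2,-3,-9.3],[-2.2,-3,-9.3],[-2.2,-3,-9.3],[0,0,0]],"gripper":[0.36,0.36,0.36,0.36,0.36]}'
python3 d.py .452 -.236 .30 76
python3 - <<'E'
from h import *
f=grab_frame('top')['img'][60:200,220:440];g=grab_frame('scene')['img'][120:310,300:460];cv2.imwrite('pics/s11.png',np.hstack([cv2.resize(f,(471,300),interpolation=3),cv2.resize(g,(253,300),interpolation=3)]))
E
```

```text
time_s: 18.7
tool_pos: [0.6654, 0.1768, 0.3443]
tcp_rot: [-1.241, -2.631, 0.18]
wrist_force: [0.0, -0.3, -0.6]
width: 0.362
time_s: 19.32
tool_pos: [0.6654, 0.1777, 0.3458]
tcp_rot: [0.323, 3.119, 0.013]
wrist_force: [-0.2, 1.0, 0.4]
width: 0.359
t 19.325 trans cm [ 12.42 -44.9    4.11] dr deg [0.53 0.28 2.17] w 0.359 F [-0.2  1.   0.4]
```

View pics/s11.png

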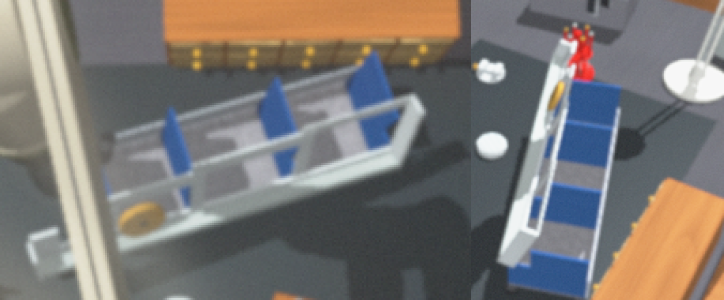

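```bash
python3 -m pendant '{"translation":[[1.55,-5.6,0.5],[1.55,-5.6,0.5],[1.55,-5.6,0.5],[1.55,-5.6,0.5],[1.55,-5.6,0.5]],"dr":[[0,0,0],[0,0,0],[0,0,0],[0,0,0],[0,0,0]],"gripper":[0.34,0.34,0.34,0.34,0.34]}'
python3 -m pendant '{"translation":[[1.55,-5.6,0.5],[1.55,-5.6,0.5],[1.55,-5.6,0.5],[0,0,0],[0,0,0]],"dr":[[0.5,0.3,2.2],[0,0,0],[0,0,0],[0,0,0],[0,0,0]],"gripper":[0.34,0.34,0.34,0.34,0.34]}'
python3 d.py .452 -.236 .1 76
python3 - <<'E'
from h import *
f=grab_frame('top')['img'][60:200,220:440];g=grab_frame('scene')['img'][120:310,300:460];cv2.imwrite('pics/s12.png',np.hstack([cv2.resize(f,(471,300),interpolation=3),cv2.resize(g,(253,300),interpolation=3)]))
f=grab_frame('wrist');np.savez('w12.npz',**f);cv2.imwrite('pics/w12.png',f['img'])
E
python3 disc.py w12.npz
```

```text
time_s: 20.05
tool_pos: [0.5293, -0.0827, 0.3143]
tcp_rot: [-0.346, -3.117, -0.01]
wrist_force: [0.2, -0.7, -0.5]
width: 0.339
time_s: 20.68
tool_pos: [0.4384, -0.2426, 0.2998]
tcp_rot: [-0.441, -3.091, 0.001]
wrist_force: [0.6, -0.2, 0.1]
width: 0.34
t 20.675 trans cm [-1.51  1.08 19.96] dr deg [-0.18 -1.1  -2.24] w 0.34 F [ 0.6 -0.2  0.1]
[368. 172.] 301 top z 0.1052 mean top [ 0.4588 -0.1976  0.0933] yaw of plane -14.0 mid ext [ 0.4597 -0.1979] ext 0.0787
```

View pics/s12.png

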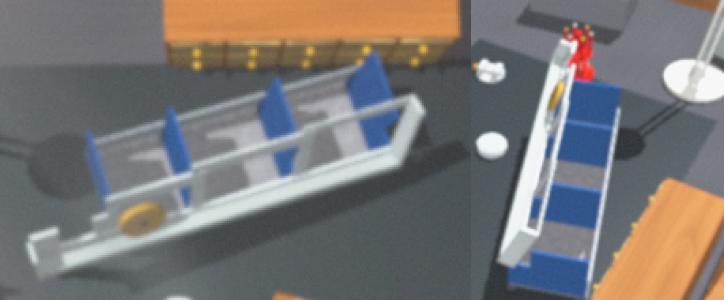

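View pics/w12.png

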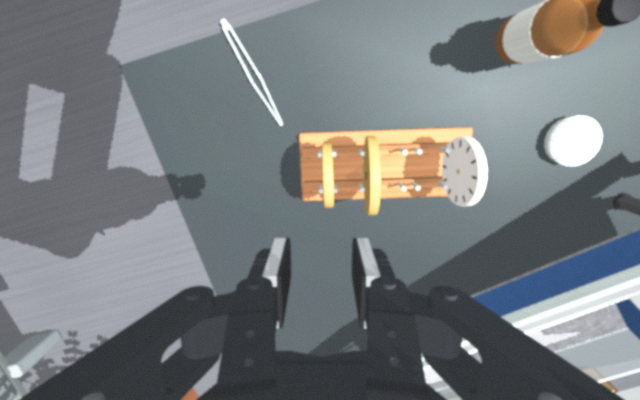

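```bash
python3 - <<'E'
from g import *
for n in('top','scene'):
    f=grab_frame(n);P=W(f);hsv=cv2.cvtColor(f['img'],cv2.COLOR_BGR2HSV)
    L=((P-O)@A)*1000-[1.4,-2.7,-.8]
    m=(hsv[...,0]>13)&(hsv[...,0]<38)&(hsv[...,1]>90)&(L[...,1]<20)&(L[...,1]>-300)&(abs(L[...,0])<90)&(L[...,2]>-20)&(L[...,2]<110)&(P[...,0]>.55)&(P[...,0]<.74)
    Q=L[m];print(n,len(Q),'min',np.percentile(Q,2,axis=0).round(),'max',np.percentile(Q,98,axis=0).round(),'mean',Q.mean(0).round())
    c=Q.mean(0);nn=np.linalg.svd(Q-c)[2][2];print('normal local',nn.round(2))
    a,b,c,d=(230,110,330,190) if n=='top' else (320,120,400,230)
    cv2.imwrite(f'pics/z_{n}.png',cv2.resize(f['img'][b:d,a:c],None,fx=5,fy=5,interpolation=3))
E
```

```text
top 113 min [ -11. -105.   27.] max [  0. -55.  62.] mean [ -7. -82.  50.]
normal local [-0.99  0.05  0.13]
scene 82 min [ -10. -116.   19.] max [  0. -65.  63.] mean [ -6. -94.  46.]
normal local [ 0.99  0.04 -0.14]
```

View pics/z_top.png

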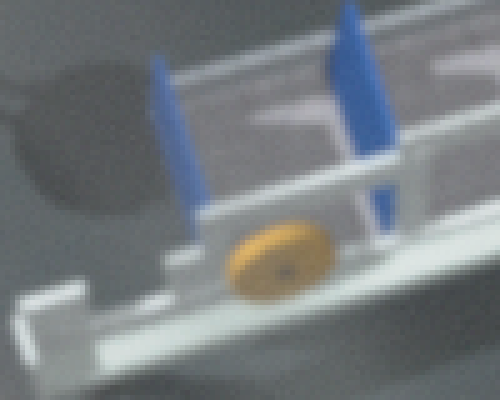

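View pics/z_scene.png

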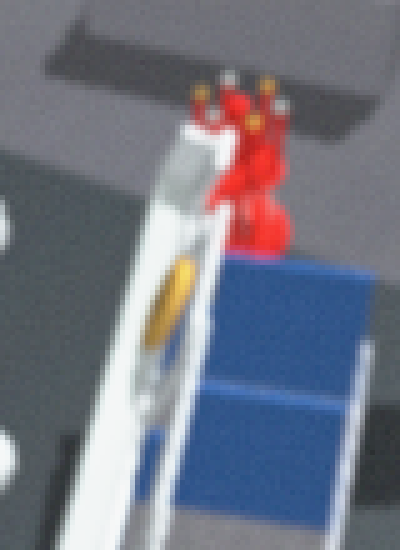

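```bash
python3 -m pendant '{"translation":[[-1.5,1.1,3],[0,0,5],[0,0,4],[0,0,0],[0,0,0]],"dr":[[-0.2,-1.1,-2.2],[0,0,0],[0,0,0],[0,0,0],[0,0,0]],"gripper":[0.34,0.34,0.34,0.34,0.34]}' 60
python3 d.py .452 -.236 .0765 76
python3 - <<'E'
from g import *
f=grab_frame('top');P=W(f);hsv=cv2.cvtColor(f['img'],cv2.COLOR_BGR2HSV)
L=((P-O)@A)*1000-[1.4,-2.7,-.8]
m=(hsv[...,0]>13)&(hsv[...,0]<38)&(hsv[...,1]>90)&(L[...,1]<20)&(L[...,1]>-300)&(abs(L[...,0])<90)&(L[...,2]>-20)&(L[...,2]<110)&(P[...,0]>.55)&(P[...,0]<.74)
Q=L[m];print(len(Q),'min',np.percentile(Q,2,axis=0).round(),'max',np.percentile(Q,98,axis=0).round(),'mean',Q.mean(0).round())
cv2.imwrite('pics/z13.png',cv2.resize(f['img'][110:190,230:330],None,fx=5,fy=5,interpolation=3))
cv2.imwrite('pics/w13.png',grab_frame('wrist')['img'])
E
```

```text
time_s: 21.55
tool_pos: [0.4602, -0.2317, 0.1801]
tcp_rot: [0.364, 3.115, -0.003]
wrist_force: [0.6, 0.5, 1.3]
width: 0.338
t 21.55 trans cm [ 0.76 -0.59 10.36] dr deg [-0.07  0.35  0.67] w 0.338 F [0.6 0.5 1.3]
112 min [ -11. -104.   28.] max [ -0. -55.  62.] mean [ -7. -82.  50.]
```

View pics/w13.png

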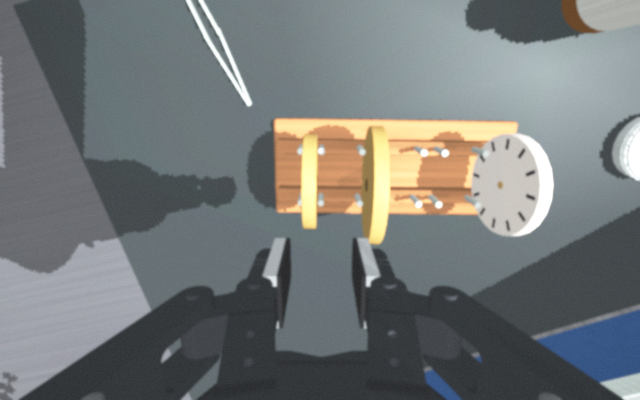

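View pics/z13.png

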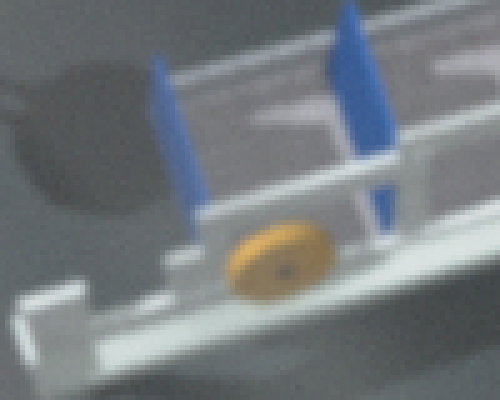

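```bash
python3 - <<'E'
from g import *
f=grab_frame('top');P=W(f);np.savez('t14.npz',**f);hsv=cv2.cvtColor(f['img'],cv2.COLOR_BGR2HSV)
L=((P-O)@A)*1000-[1.4,-2.7,-.8]
for v in range(150,176,2):
    print(v,[(u,)+tuple(L[v,u].round().astype(int)) for u in range(274,302,3)])
# plate reference from top cam: local x of plate points nearby
m=(L[...,1]>-56)&(L[...,1]<-46)&(L[...,2]>10)&(L[...,2]<80)&(abs(L[...,0])<8);print('plate x',np.median(L[...,0][m]),m.sum())
m=(L[...,1]>-200)&(L[...,1]<-120)&(L[...,2]<6)&(L[...,2]>-6)&(L[...,0]<-4)&(L[...,0]>-16);print('rail z',np.median(L[...,2][m]),m.sum())
E
```

```text
150 [(274, np.int64(3), np.int64(-55), np.int64(94)), (277, np.int64(-9223372036854775808), np.int64(-9223372036854775808), np.int64(-9223372036854775808)), (280, np.int64(0), np.int64(-70), np.int64(90)), (283, np.int64(0), np.int64(-78), np.int64(86)), (286, np.int64(2), np.int64(-86), np.int64(79)), (289, np.int64(2), np.int64(-94), np.int64(74)), (292, np.int64(-1), np.int64(-101), np.int64(74)), (295, np.int64(67), np.int64(-132), np.int64(-44)), (298, np.int64(63), np.int64(-140), np.int64(-43)), (301, np.int64(64), np.int64(-150), np.int64(-48))]
152 [(274, np.int64(0), np.int64(-54), np.int64(90)), (277, np.int64(1), np.int64(-62), np.int64(83)), (280, np.int64(0), np.int64(-69), np.int64(81)), (283, np.int64(1), np.int64(-78), np.int64(75)), (286, np.int64(2), np.int64(-86), np.int64(69)), (289, np.int64(67), np.int64(-113), np.int64(-44)), (292, np.int64(63), np.int64(-121), np.int64(-42)), (295, np.int64(62), np.int64(-130), np.int64(-47)), (298, np.int64(61), np.int64(-139), np.int64(-50)), (301, np.int64(57), np.int64(-147), np.int64(-48))]
154 [(274, np.int64(1), np.int
[... 5001 characters left out ...]
(-125)), (301, np.int64(32), np.int64(-137), np.int64(-121))]
174 [(274, np.int64(-12), np.int64(-44), np.int64(1)), (277, np.int64(-14), np.int64(-51), np.int64(-1)), (280, np.int64(-21), np.int64(-58), np.int64(8)), (283, np.int64(-23), np.int64(-66), np.int64(6)), (286, np.int64(-24), np.int64(-74), np.int64(2)), (289, np.int64(-25), np.int64(-82), np.int64(-1)), (292, np.int64(37), np.int64(-110), np.int64(-126)), (295, np.int64(35), np.int64(-119), np.int64(-127)), (298, np.int64(29), np.int64(-127), np.int64(-123)), (301, np.int64(28), np.int64(-136), np.int64(-126))]
plate x 0.4940712743217335 49
rail z 0.7033158757026069 110<stdin>:5: RuntimeWarning: invalid value encountered in cast
```

```bash
python3 -m pendant '{"translation":[[0.8,-0.6,3],[0,0,4],[0,0,2],[0,0,0],[0,0,0]],"dr":[[0,0.4,0.7],[0,0,0],[0,0,0],[0,0,0],[0,0,0]],"gripper":[0.34,0.34,0.34,0.34,0.34]}' 60
python3 d.py .452 -.236 .0765 76
```

```text
time_s: 22.32
tool_pos: [0.4567, -0.2405, 0.0977]
tcp_rot: [0.384, 3.104, -0.013]
wrist_force: [-0.1, 0.0, 0.2]
width: 0.34
t 22.325 trans cm [0.6  0.34 2.11] dr deg [-0.39  0.82 -0.12] w 0.34 F [-0.1  0.   0.2]
```

```bash
python3 -m pendant '{"translation":[[0.6,0.35,0],[0,0,2.1],[0,0,0],[0,0,0],[0,0,0]],"dr":[[-0.4,0.8,-0.1],[0,0,0],[0,0,0],[0,0,0],[0,0,0]],"gripper":[0.34,0.34,0.34,0.34,0.34]}' 60
python3 d.py .452 -.236 .0765 76
python3 -c "
from h import *
cv2.imwrite('pics/w15.png',grab_frame('wrist')['img'])"
```

```text
time_s: 22.95
tool_pos: [0.4546, -0.2371, 0.083]
tcp_rot: [0.382, 3.111, -0.004]
wrist_force: [-1.0, 0.5, -1.2]
width: 0.338
t 22.95 trans cm [0.28 0.05 0.65] dr deg [-0.1   0.4   0.01] w 0.338 F [-1.   0.5 -1.2]
```

View pics/w15.png

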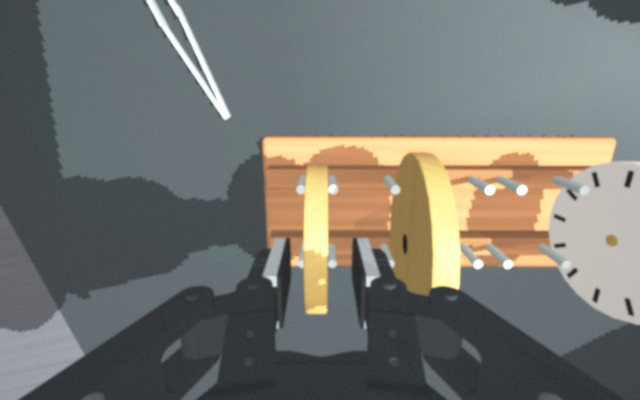

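```bash
python3 -m pendant '{"translation":[[0.3,0.05,0.55],[0,0,0],[0,0,0],[0,0,0],[0,0,0]],"dr":[[0,0.4,0],[0,0,0],[0,0,0],[0,0,0],[0,0,0]],"gripper":[0.34,0.34,0,0,0]}' 60
python3 d.py .452 -.236 .0765 76
```

```text
time_s: 23.62
tool_pos: [0.4519, -0.237, 0.078]
tcp_rot: [0.383, 3.118, -0.006]
wrist_force: [-0.3, -0.3, -0.6]
width: 0.107
t 23.625 trans cm [0.02 0.1  0.15] dr deg [-0.2   0.05 -0.01] w 0.107 F [-0.3 -0.3 -0.6]
```

```bash
python3 -m pendant '{"translation":[[0,0,-4],[0,0,-6],[0,0,-6],[0,0,-6],[0,0,-6]],"dr":[[0,0,0],[0,0,0],[0,0,0],[0,0,0],[0,0,0]],"gripper":[0,0,0,0,0]}' 60
python3 -m pendant '{"translation":[[-1.1,5.8,0],[-1.1,5.8,0],[-1.1,5.8,0],[-1.1,5.8,0],[-1.1,5.8,0]],"dr":[[0,0,0],[0,0,0],[0,0,0],[0,0,0],[0,0,0]],"gripper":[0,0,0,0,0]}'
python3 -m pendant '{"translation":[[-1.1,5.8,-0.5],[-1.1,5.8,-0.5],[-1.1,4.5,-0.5],[0,0,0],[0,0,0]],"dr":[[0,0,0],[0,0,0],[0,0,0],[2.2,3,9.3],[2.2,3,9.3]],"gripper":[0,0,0,0,0]}'
python3 g.py 150 6
```

```text
time_s: 24.25
tool_pos: [0.4481, -0.2325, 0.3548]
tcp_rot: [-0.38, -3.1, -0.012]
wrist_force: [1.4, -0.3, -2.9]
width: 0.104
time_s: 24.88
tool_pos: [0.5755, 0.0394, 0.3601]
tcp_rot: [-0.393, -3.105, -0.01]
wrist_force: [0.6, -0.6, -2.8]
width: 0.108
time_s: 25.5
tool_pos: [0.6468, 0.1999, 0.3696]
tcp_rot: [-0.852, -2.879, 0.093]
wrist_force: [0.1, 0.3, -3.9]
width: 0.102
target [0.6398 0.1853 0.2907]
t 25.5 trans cm [-1.11 -0.83  7.93] dr deg [ 8.47 11.18 36.39] w 0.102 F [ 0.1  0.3 -3.9]
local now [-22.3  30.5 225.1] j [ 0.22  0.5   0.82  0.01  1.97 -0.77]
```

```bash
python3 -m pendant '{"translation":[[0,0,0],[0,0,0],[0,0,0],[0,0,0],[0,0,0]],"dr":[[2.2,2.9,9.3],[2.2,2.9,9.3],[2.2,2.9,9.3],[2.2,2.9,9.3],[0,0,0]],"gripper":[0,0,0,0,0]}'
python3 g.py 150 6
```

```text
time_s: 26.12
tool_pos: [0.6463, 0.2026, 0.3616]
tcp_rot: [-1.623, -2.242, 0.285]
wrist_force: [-0.1, -0.5, -3.3]
width: 0.104
target [0.6398 0.1853 0.2907]
t 26.125 trans cm [-2.65  1.46  6.67] dr deg [-1.35 -0.85 -1.84] w 0.104 F [-0.1 -0.5 -3.3]
local now [-19.2  31.9 217.4] j [ 0.17  0.79  0.48  0.15  2.27 -0.08]
```

```bash
python3 -m pendant '{"translation":[[-2.6,1.4,2],[0,0,0],[0,0,4.5],[0,0,4],[0,0,0]],"dr":[[-1.3,-0.9,-1.8],[0,0,0],[0,0,0],[0,0,0],[0,0,0]],"gripper":[0,0,0,0,0]}'
python3 g.py 70 6;python3 chk.py
python3 -c "
from h import *
cv2.imwrite('pics/w16.png',grab_frame('wrist')['img'])"
```

```text
time_s: 26.75
tool_pos: [0.6252, 0.1892, 0.2544]
tcp_rot: [-1.58, -2.31, 0.257]
wrist_force: [0.1, -1.1, -3.7]
width: 0.105
target [0.6099 0.1884 0.2166]
t 26.75 trans cm [-0.2  -0.11  4.07] dr deg [0.29 0.29 1.15] w 0.105 F [ 0.1 -1.1 -3.7]
local now [ -6.2   8.2 110.7] j [ 0.16  0.63  0.89  0.1   1.99 -0.18]
disc pts 1018 x range [-10.9  -6.5  -2.2] y [-16.8  44.9] z [ 89.2 119.2]
plate x -0.74 56
rail z 0.05 454
```

View pics/w16.png

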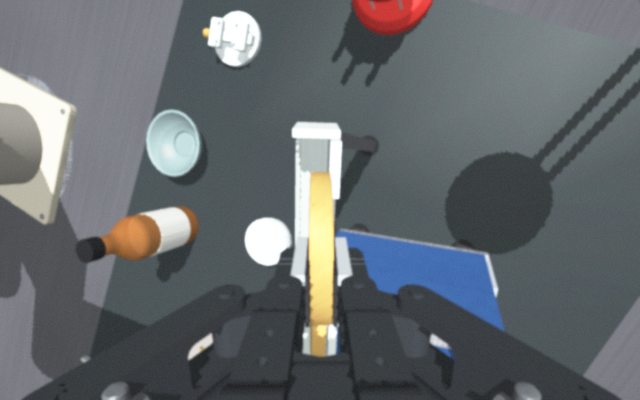

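```bash
python3 -m pendant '{"translation":[[-0.4,-0.1,2.5],[0,0,0],[0,0,2.2],[0,0,0],[0,0,0]],"dr":[[0.3,0.3,1.1],[0,0,0],[0,0,0],[0,0,0],[0,0,0]],"gripper":[0,0,0,0,0]}'
python3 g.py 59 4
```

```text
time_s: 27.48
tool_pos: [0.618, 0.187, 0.2342]
tcp_rot: [-1.607, -2.311, 0.24]
wrist_force: [-4.8, -2.3, -2.6]
width: 0.105
target [0.6064 0.187  0.206 ]
t 27.475 trans cm [-0.09 -0.14  3.03] dr deg [1.45 0.41 0.36] w 0.105 F [-4.8 -2.3 -2.6]
local now [-6.4  5.1 89.4] j [ 0.16  0.59  0.97  0.1   1.92 -0.18]
```

```bash
python3 -m pendant '{"translation":[[0,-0.1,1],[0,0,0],[0,0,0],[0,0,0],[0,0,0]],"dr":[[1.3,0.4,0.3],[0,0,0],[0,0,0],[0,0,0],[0,0,0]],"gripper":[0,0,0,0,0]}'
python3 g.py 59 4; python3 chk.py
python3 -c "
from h import *
f=grab_frame('top')['img'][100:200,210:330];g=grab_frame('scene')['img'][120:260,320:420]
cv2.imwrite('pics/s17.png',np.hstack([cv2.resize(f,(480,400),interpolation=3),cv2.resize(g,(286,400),interpolation=3)]))"
```

```text
time_s: 28.1
tool_pos: [0.6166, 0.1875, 0.2295]
tcp_rot: [-1.602, -2.296, 0.254]
wrist_force: [-3.1, -1.0, -4.1]
width: 0.104
target [0.6064 0.187  0.206 ]
t 28.1 trans cm [-0.12 -0.14  2.55] dr deg [0.52 0.07 0.13] w 0.104 F [-3.1 -1.  -4.1]
local now [-5.9  5.2 84.5] j [ 0.16  0.61  0.97  0.11  1.93 -0.17]
disc pts 3041 x range [-10.4  -5.7  -1.5] y [-58.7  41.9] z [ 46.5 104.4]
plate x -0.7 65
rail z 0.06 522
```

View pics/s17.png

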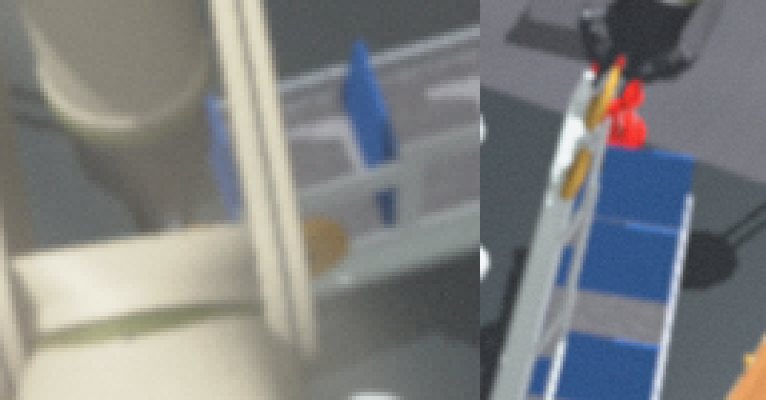

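```bash
python3 -m pendant '{"translation":[[-0.1,-0.3,0],[0,0,0],[0,0,1.7],[0,0,0],[0,0,0]],"dr":[[0.4,0,0],[0,0,0],[0,0,0],[0,0,0],[0,0,0]],"gripper":[0,0,0,0,0]}'
python3 g.py 59 4
```

```text
time_s: 28.88
tool_pos: [0.6092, 0.1864, 0.2156]
tcp_rot: [-1.601, -2.295, 0.257]
wrist_force: [0.0, 0.2, -2.5]
width: 0.103
target [0.6064 0.187  0.206 ]
t 28.875 trans cm [-0.01  0.09  0.99] dr deg [0.37 0.1  0.14] w 0.103 F [ 0.   0.2 -2.5]
local now [-8.   4.1 68.9] j [ 0.16  0.59  1.01  0.1   1.9  -0.18]
```

```bash
python3 -m pendant '{"translation":[[0,0,0.8],[0,0,0],[0,0,0.3],[0,0,0.2],[0,0,0]],"dr":[[0.3,0,0.1],[0,0,0],[0,0,0],[0,0,0],[0,0,0]],"gripper":[0,0,0,0,0]}'
python3 g.py 59 4; python3 chk.py
```

```text
time_s: 29.5
tool_pos: [0.6061, 0.1869, 0.2064]
tcp_rot: [-1.603, -2.295, 0.258]
wrist_force: [0.0, -0.3, -2.8]
width: 0.107
target [0.6064 0.187  0.206 ]
t 29.5 trans cm [-0.01  0.05  0.02] dr deg [0.38 0.16 0.05] w 0.107 F [ 0.  -0.3 -2.8]
local now [-7.5  4.1 59.2] j [ 0.16  0.59  1.03  0.1   1.88 -0.17]
disc pts 3531 x range [-11.8  -7.   -2.6] y [-56.3  40.7] z [29.4 77.9]
plate x -0.85 354
rail z 0.01 487
```

```bash
python3 -m pendant '{"translation":[[0,0,0.2],[0,0,0],[0,0,0.2],[0,0,0],[0,0,0]],"dr":[[0.3,0,0],[0,0,0],[0,0,0],[0,0,0],[0,0,0]],"gripper":[0,0,0,0,0]}'
python3 g.py 59 4
```

```text
time_s: 30.18
tool_pos: [0.6061, 0.1871, 0.2059]
tcp_rot: [-1.603, -2.296, 0.26]
wrist_force: [-0.3, 0.9, 0.2]
width: 0.105
target [0.6064 0.187  0.206 ]
t 30.175 trans cm [-0.02  0.02 -0.02] dr deg [0.36 0.22 0.06] w 0.105 F [-0.3  0.9  0.2]
local now [-7.2  4.2 58.8] j [ 0.16  0.59  1.03  0.1   1.88 -0.17]
```

```bash
python3 -m pendant '{"translation":[[0,0,0],[0,0,0],[0,0,0],[0,0,0],[0,0,0]],"dr":[[0,0,0],[0,0,0],[0,0,0],[0,0,0],[0,0,0]],"gripper":[0.5,0.5,0.5,0.5,0.5]}'
python3 chk.py
python3 -c "
from h import *
f=grab_frame('wrist')['img'][100:400,220:460];g=grab_frame('scene')['img'][120:260,320:420]
cv2.imwrite('pics/s18.png',np.hstack([cv2.resize(f,(320,400)),cv2.resize(g,(286,400),interpolation=3)]))"
```

```text
time_s: 30.8
tool_pos: [0.6054, 0.1873, 0.205]
tcp_rot: [-1.602, -2.294, 0.262]
wrist_force: [-0.2, -0.1, -0.4]
width: 0.499
disc pts 3246 x range [-9.7 -5.4 -1.1] y [-30.7  24.3] z [39.4 75.2]
plate x -0.8 279
rail z 0.07 767
```

View pics/s18.png

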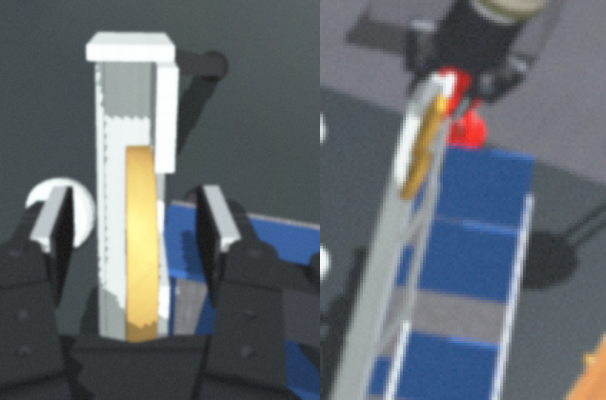

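```bash
python3 -m pendant '{"translation":[[0,0,0],[0,0,0],[0,0,0],[0,0,0],[0,0,0]],"dr":[[0,0,0],[0,0,0],[0,0,0],[0,0,0],[0,0,0]],"gripper":[0.5,0.5,0.5,0.5,0.5]}'
python3 chk.py
python3 -c "
from h import *
f=grab_frame('wrist')['img'][100:400,220:460];g=grab_frame('scene')['img'][120:260,320:420]
cv2.imwrite('pics/s19.png',np.hstack([cv2.resize(f,(320,400)),cv2.resize(g,(286,400),interpolation=3)]))"
```

```text
time_s: 31.58
tool_pos: [0.6055, 0.1873, 0.2051]
tcp_rot: [-1.602, -2.294, 0.261]
wrist_force: [-0.1, -0.0, 0.9]
width: 0.5
disc pts 1628 x range [-10.   -5.8  -1.4] y [-32.5 -14.4] z [29.8 69.3]
plate x -0.73 191
rail z 0.05 778
```

View pics/s19.png

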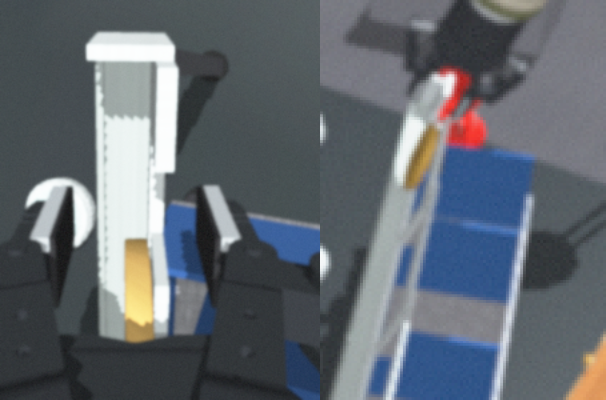

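```bash
python3 -m pendant '{"translation":[[0,0,-5],[0,0,-6],[0,0,-6],[0,0,0],[0,0,0]],"dr":[[0,0,0],[0,0,0],[0,0,0],[-2.2,-3,-9.3],[-2.2,-3,-9.3]],"gripper":[0.5,0.5,0.5,0.4,0.36]}'
python3 -c "
from h import *
f=grab_frame('top')['img'][60:200,220:440];g=grab_frame('scene')['img'][120:310,300:460];cv2.imwrite('pics/s20.png',np.hstack([cv2.resize(f,(471,300),interpolation=3),cv2.resize(g,(253,300),interpolation=3)]))"
python3 -m pendant '{"translation":[[0,0,0],[0,0,0],[0,0,0],[0,0,0],[0,0,0]],"dr":[[-2.2,-3,-9.3],[-2.2,-3,-9.3],[-2.2,-3,-9.3],[-2.2,-3,-9.5],[0,0,0]],"gripper":[0.34,0.34,0.34,0.34,0.34]}'
python3 -c "
from h import *
f=grab_frame('top')['img'][60:200,220:440];g=grab_frame('scene')['img'][120:310,300:460];cv2.imwrite('pics/s21.png',np.hstack([cv2.resize(f,(471,300),interpolation=3),cv2.resize(g,(253,300),interpolation=3)]))"
python3 d.py .464 -.1885 .30 76
```

```text
time_s: 32.35
tool_pos: [0.6694, 0.1805, 0.3526]
tcp_rot: [-1.236, -2.628, 0.186]
wrist_force: [-0.1, -1.2, 0.4]
width: 0.359
time_s: 33.08
tool_pos: [0.6653, 0.1808, 0.352]
tcp_rot: [-0.36, -3.106, -0.006]
wrist_force: [-0.2, 0.1, 0.3]
width: 0.34
t 33.175 trans cm [ 11.07 -40.6    5.27] dr deg [ 0.08 -0.92  0.69] w 0.339 F [-1.3  1.1 -0.4]
```

View pics/s20.png

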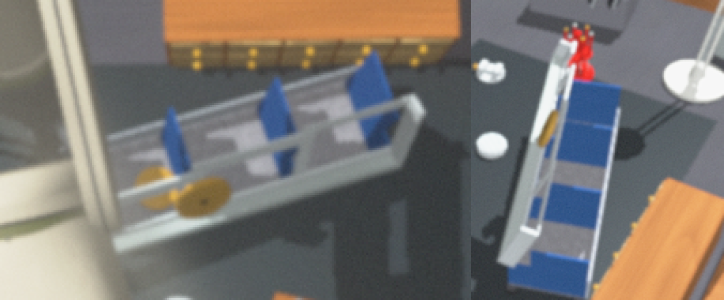

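View pics/s21.png

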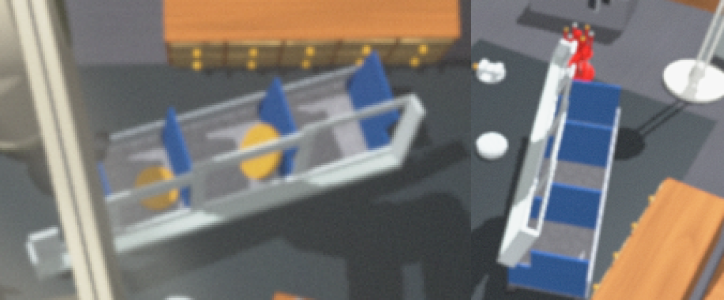

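```bash
python3 -m pendant '{"translation":[[1.5,-5.6,0.5],[1.5,-5.6,0.5],[1.5,-5.6,0.5],[1.5,-5.6,0.5],[1.5,-5.6,0.5]],"dr":[[0,-0.9,0.7],[0,0,0],[0,0,0],[0,0,0],[0,0,0]],"gripper":[0.34,0.34,0.34,0.34,0.34]}'
python3 -m pendant '{"translation":[[1.5,-5.6,0.5],[1.5,-5.6,0.5],[0,0,0],[0,0,0],[0,0,0]],"dr":[[0,0,0],[0,0,0],[0,0,0],[0,0,0],[0,0,0]],"gripper":[0.34,0.34,0.34,0.34,0.34]}'
python3 d.py .464 -.1885 .165 76
python3 -c "
from h import *
f=grab_frame('wrist');np.savez('w22.npz',**f)"; python3 disc.py w22.npz
```

```text
time_s: 33.8
tool_pos: [0.5218, -0.0752, 0.322]
tcp_rot: [-0.413, -3.099, -0.0]
wrist_force: [0.8, -0.9, 0.1]
width: 0.34
time_s: 34.42
tool_pos: [0.4605, -0.181, 0.3129]
tcp_rot: [-0.451, -3.086, -0.004]
wrist_force: [-0.4, 0.5, 1.4]
width: 0.342
t 34.425 trans cm [-0.89 -0.6  14.77] dr deg [-0.01 -1.31 -2.63] w 0.342 F [-0.4  0.5  1.4]
```

```bash
python3 -m pendant '{"translation":[[-0.9,-0.6,5],[0,0,5],[0,0,4],[0,0,0],[0,0,0]],"dr":[[0,-1.3,-2.6],[0,0,0],[0,0,0],[0,0,0],[0,0,0]],"gripper":[0.34,0.34,0.34,0.34,0.34]}'
python3 d.py .464 -.1885 .092 76
python3 -c "
from h import *
f=grab_frame('wrist');np.savez('w23.npz',**f);cv2.imwrite('pics/w23.png',f['img'])"; python3 disc.py w23.npz
```

```text
time_s: 35.1
tool_pos: [0.4713, -0.1848, 0.1727]
tcp_rot: [0.37, 3.115, -0.001]
wrist_force: [0.4, -0.7, 1.3]
width: 0.341
t 35.1 trans cm [ 0.66 -0.53  8.07] dr deg [-0.01  0.27  0.46] w 0.341 F [ 0.4 -0.7  1.3]
[310. 130.] 74 top z 0.0808 mean top [ 0.4215 -0.1811  0.076 ] yaw of plane 71.5 mid ext [ 0.4214 -0.1814] ext 0.009
[316. 186.] 229 top z 0.0819 mean top [ 0.4665 -0.1884  0.0717] yaw of plane -14.1 mid ext [ 0.4641 -0.1878] ext 0.0751
[301. 219.] 78 top z 0.1103 mean top [ 0.4704 -0.1983  0.1085] yaw of plane -14.7 mid ext [ 0.4704 -0.1983] ext 0.0154
```

View pics/w23.png

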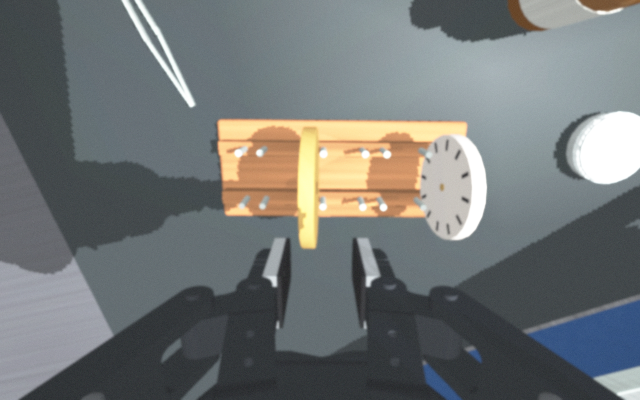

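```bash
python3 -m pendant '{"translation":[[0.7,-0.6,2],[0,0,3],[0,0,2],[0,0,0],[0,0,0]],"dr":[[0,0.3,0.4],[0,0,0],[0,0,0],[0,0,0],[0,0,0]],"gripper":[0.34,0.34,0.34,0.34,0.34]}'
python3 d.py .464 -.1887 .092 76
python3 -c "
from h import *
f=grab_frame('wrist');cv2.imwrite('pics/w24.png',f['img'])"
```

```text
time_s: 35.78
tool_pos: [0.4649, -0.1919, 0.1046]
tcp_rot: [0.383, 3.111, -0.006]
wrist_force: [-0.3, -0.4, 0.2]
width: 0.339
t 35.775 trans cm [0.17 0.29 1.26] dr deg [-0.17  0.43 -0.03] w 0.339 F [-0.3 -0.4  0.2]
```

View pics/w24.png

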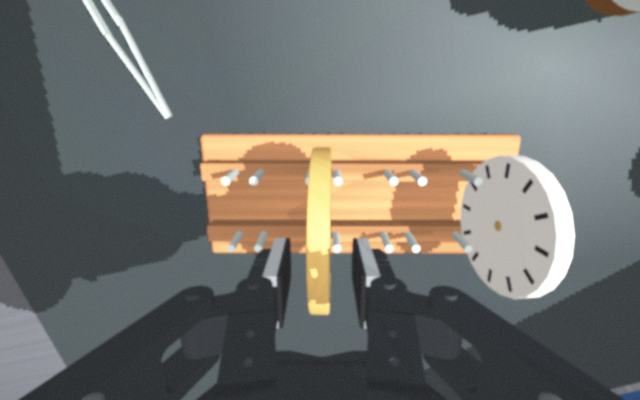

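```bash
python3 -m pendant '{"translation":[[0.15,0.05,1.2],[0,0,0],[0,0,0.1],[0,0,0],[0,0,0]],"dr":[[-0.2,0.4,0],[0,0,0],[0,0,0],[0,0,0],[0,0,0]],"gripper":[0.34,0.34,0.34,0,0]}' 70
python3 d.py .464 -.1887 .092 76
```

```text
time_s: 36.45
tool_pos: [0.4647, -0.1917, 0.0927]
tcp_rot: [0.383, 3.115, -0.001]
wrist_force: [-0.5, -0.7, 0.7]
width: 0.107
t 36.45 trans cm [0.14 0.28 0.07] dr deg [-0.01  0.17 -0.03] w 0.107 F [-0.5 -0.7  0.7]
```

```bash
python3 -m pendant '{"translation":[[0,0,-4],[0,0,-6],[0,0,-6],[0,0,-6],[0,0,-6]],"dr":[[0,0,0],[0,0,0],[0,0,0],[0,0,0],[0,0,0]],"gripper":[0,0,0,0,0]}' 70
python3 -m pendant '{"translation":[[-1.1,5.8,0],[-1.1,5.8,0],[-1.1,5.8,0],[-1.1,5.8,0],[-1.1,5.8,0]],"dr":[[0,0,0],[0,0,0],[0,0,0],[0,0,0],[0,0,0]],"gripper":[0,0,0,0,0]}'
python3 -m pendant '{"translation":[[-1.1,5.8,-0.5],[-1.1,5.3,-0.5],[0,0,0],[0,0,0],[0,0,0]],"dr":[[0,0,0],[0,0,0],[2.2,3,9.3],[2.2,3,9.3],[2.2,3,9.3]],"gripper":[0,0,0,0,0]}'
python3 g.py 150 3
```

```text
time_s: 37.08
tool_pos: [0.46, -0.1892, 0.3704]
tcp_rot: [-0.382, -3.103, -0.011]
wrist_force: [1.1, -0.7, -3.4]
width: 0.104
time_s: 37.7
tool_pos: [0.5883, 0.0806, 0.3763]
tcp_rot: [-0.398, -3.11, -0.004]
wrist_force: [1.4, -2.1, -3.3]
width: 0.108
time_s: 38.33
tool_pos: [0.6374, 0.1927, 0.3809]
tcp_rot: [-1.079, -2.748, 0.148]
wrist_force: [0.4, -0.4, -3.8]
width: 0.104
target [0.6407 0.1825 0.2902]
t 38.325 trans cm [-2.16  0.91  8.82] dr deg [ 6.33  8.67 26.45] w 0.104 F [ 0.4 -0.4 -3.8]
local now [-36.9  28.6 232.4] j [ 0.21  0.53  0.76  0.02  2.06 -0.61]
```

```bash
python3 -m pendant '{"translation":[[0,0,0],[0,0,0],[0,0,0],[0,0,0],[0,0,0]],"dr":[[2.2,3,9.2],[2.2,3,9.2],[1.6,2.3,6],[0,0,0],[0,0,0]],"gripper":[0,0,0,0,0]}'
python3 g.py 150 3
```

```text
time_s: 38.95
tool_pos: [0.6383, 0.1932, 0.3742]
tcp_rot: [-1.571, -2.305, 0.266]
wrist_force: [-0.5, 0.1, -3.6]
width: 0.105
target [0.6407 0.1825 0.2902]
t 38.95 trans cm [-2.52  2.65  7.64] dr deg [-0.32  0.12  1.32] w 0.105 F [-0.5  0.1 -3.6]
local now [-33.7  27.7 226.5] j [ 0.17  0.73  0.54  0.12  2.25 -0.15]
```

```bash
python3 -m pendant '{"translation":[[-2.5,2.5,2],[0,0,0],[0,0,4.5],[0,0,4],[0,0,0]],"dr":[[-0.3,0.1,1.3],[0,0,0],[0,0,0],[0,0,0],[0,0,0]],"gripper":[0,0,0,0,0]}'
python3 g.py 82 3 -1;python3 chk.py
```

```text
time_s: 39.58
tool_pos: [0.6284, 0.1853, 0.266]
tcp_rot: [-1.591, -2.306, 0.256]
wrist_force: [-0.9, -0.3, -2.7]
width: 0.102
target [0.6145 0.1848 0.2275]
t 39.575 trans cm [-0.23  0.03  4.09] dr deg [0.47 0.3  0.71] w 0.102 F [-0.9 -0.3 -2.7]
local now [ -8.6   5.5 122.8] j [ 0.16  0.63  0.86  0.1   2.01 -0.18]
disc pts 590 x range [-12.9  -8.8  -4.5] y [42.9 51. ] z [ 96.4 119.7]
plate x -0.72 55
rail z 0.1 229
```

```bash
python3 -m pendant '{"translation":[[-0.2,0,2],[0,0,0],[0,0,2],[0,0,0],[0,0,0]],"dr":[[0.5,0.3,0.7],[0,0,0],[0,0,0],[0,0,0],[0,0,0]],"gripper":[0,0,0,0,0]}'
python3 g.py 75 3 -1
```

```text
time_s: 40.25
tool_pos: [0.6228, 0.1862, 0.249]
tcp_rot: [-1.607, -2.311, 0.239]
wrist_force: [-3.7, -2.4, -3.1]
width: 0.104
target [0.6119 0.1851 0.221 ]
t 40.25 trans cm [-0.2  -0.13  3.  ] dr deg [1.48 0.39 0.34] w 0.104 F [-3.7 -2.4 -3.1]
local now [ -7.4   5.2 105. ] j [ 0.16  0.6   0.93  0.1   1.95 -0.17]
```

```bash
python3 -m pendant '{"translation":[[-0.1,-0.4,0],[0,0,0],[0,0,1.8],[0,0,0],[0,0,0]],"dr":[[1.4,0.4,0.3],[0,0,0],[0,0,0],[0,0,0],[0,0,0]],"gripper":[0,0,0,0,0]}'
python3 g.py 75 3 -1;python3 chk.py
```

```text
time_s: 40.88
tool_pos: [0.6162, 0.1847, 0.2374]
tcp_rot: [-1.604, -2.294, 0.254]
wrist_force: [0.1, -1.1, -3.6]
width: 0.103
target [0.6119 0.1851 0.221 ]
t 40.875 trans cm [-0.1   0.17  1.68] dr deg [0.5  0.03 0.06] w 0.103 F [ 0.1 -1.1 -3.6]
local now [-9.8  4.  91.8] j [ 0.16  0.6   0.96  0.11  1.94 -0.17]
disc pts 3236 x range [-14.1  -9.5  -5.1] y [-21.3  49. ] z [ 69.3 112.2]
plate x -0.75 148
rail z 0.01 198
```

```bash
python3 -m pendant '{"translation":[[-0.1,0.1,1.2],[0,0,0],[0,0,0.6],[0,0,0],[0,0,0]],"dr":[[0.5,0,0],[0,0,0],[0,0,0],[0,0,0],[0,0,0]],"gripper":[0,0,0,0,0]}'
python3 g.py 73 3 -1
```

```text
time_s: 41.55
tool_pos: [0.611, 0.1849, 0.2198]
tcp_rot: [-1.6, -2.291, 0.263]
wrist_force: [0.5, 0.0, -3.2]
width: 0.102
target [0.6111 0.1851 0.2192]
t 41.55 trans cm [0.01 0.04 0.05] dr deg [0.05 0.04 0.06] w 0.102 F [ 0.5  0.  -3.2]
local now [-8.4  2.9 73.5] j [ 0.16  0.6   0.99  0.1   1.92 -0.18]
```

```bash
python3 -m pendant '{"translation":[[0,0.05,0.2],[0,0,0],[0,0,0.2],[0,0,0],[0,0,0]],"dr":[[0,0,0],[0,0,0],[0,0,0],[0,0,0],[0,0,0]],"gripper":[0,0,0,0,0]}'
python3 g.py 73 3 -1;python3 chk.py
```

```text
time_s: 42.18
tool_pos: [0.6112, 0.1851, 0.2191]
tcp_rot: [-1.602, -2.294, 0.259]
wrist_force: [0.1, -0.5, -1.5]
width: 0.101
target [0.6111 0.1851 0.2192]
t 42.175 trans cm [ 0.01 -0.01 -0.01] dr deg [0.33 0.1  0.07] w 0.101 F [ 0.1 -0.5 -1.5]
local now [-7.9  2.9 72.9] j [ 0.16  0.6   1.    0.1   1.91 -0.18]
disc pts 3325 x range [-12.1  -7.4  -3.1] y [-22.3  48. ] z [49.5 93.2]
plate x -0.75 148
rail z -0.01 214
```

```bash
python3 -m pendant '{"translation":[[0,0,0.3],[0,0,0],[0,0,0.2],[0,0,0],[0,0,0]],"dr":[[0.3,0,0],[0,0,0],[0,0,0],[0,0,0],[0,0,0]],"gripper":[0,0,0,0,0]}'
python3 g.py 73 3 -1
```

```text
time_s: 42.85
tool_pos: [0.6115, 0.1853, 0.2189]
tcp_rot: [-1.603, -2.296, 0.257]
wrist_force: [2.1, -1.2, 1.7]
width: 0.106
target [0.6111 0.1851 0.2192]
t 42.85 trans cm [ 0.   -0.05 -0.01] dr deg [0.45 0.19 0.09] w 0.106 F [ 2.1 -1.2  1.7]
local now [-7.5  3.  72.9] j [ 0.16  0.6   1.    0.1   1.91 -0.18]
```

Rail contact is felt (fz −3.2 → +1.7). Releasing.

```bash
python3 -m pendant '{"translation":[[0,0,0],[0,0,0],[0,0,0],[0,0,0],[0,0,0]],"dr":[[0,0,0],[0,0,0],[0,0,0],[0,0,0],[0,0,0]],"gripper":[0.5,0.5,0.5,0.5,0.5]}'
python3 chk.py
python3 -m pendant '{"translation":[[0,0,0],[0,0,0],[0,0,0],[0,0,0],[0,0,0]],"dr":[[0,0,0],[0,0,0],[0,0,0],[0,0,0],[0,0,0]],"gripper":[0.5,0.5,0.5,0.5,0.5]}'
python3 chk.py
python3 -c "
from h import *
f=grab_frame('wrist')['img'][100:400,220:460];g=grab_frame('scene')['img'][120:260,320:420]
cv2.imwrite('pics/s25.png',np.hstack([cv2.resize(f,(320,400)),cv2.resize(g,(286,400),interpolation=3)]))"
```

```text
time_s: 43.48
tool_pos: [0.6105, 0.1855, 0.2173]
tcp_rot: [-1.601, -2.294, 0.26]
wrist_force: [-0.5, 0.2, 0.8]
width: 0.503
disc pts 3429 x range [-9.6 -5.2 -1.1] y [-30.9  37.7] z [48.  90.2]
plate x -1.42 175
rail z 0.04 594
time_s: 44.15
tool_pos: [0.6106, 0.1855, 0.2174]
tcp_rot: [-1.601, -2.294, 0.26]
wrist_force: [0.4, -0.2, 0.8]
width: 0.496
disc pts 3360 x range [-9.7 -5.3 -1.1] y [-30.7  34.5] z [48.5 90.2]
plate x -0.8 205
rail z 0.05 672
```

View pics/s25.png

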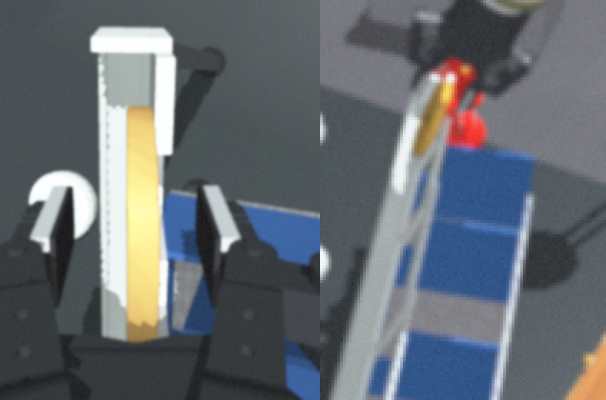

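```bash
python3 -m pendant '{"translation":[[0,0,0],[0,0,0],[0,0,0],[0,0,0],[0,0,0]],"dr":[[0,0,0],[0,0,0],[0,0,0],[0,0,0],[0,0,0]],"gripper":[0.6,0.6,0.6,0.6,0.6]}'
python3 chk.py
python3 -m pendant '{"translation":[[0,0,0],[0,0,0],[0,0,0],[0,0,0],[0,0,0]],"dr":[[0,0,0],[0,0,0],[0,0,0],[0,0,0],[0,0,0]],"gripper":[0.6,0.6,0.6,0.6,0.6]}'
python3 chk.py
python3 -c "
from h import *
f=grab_frame('wrist')['img'];cv2.imwrite('pics/s26.png',f)"
```

```text
time_s: 44.92
tool_pos: [0.6105, 0.1855, 0.2174]
tcp_rot: [-1.601, -2.294, 0.26]
wrist_force: [-0.3, -0.1, 0.3]
width: 0.601
disc pts 3547 x range [-9.6 -5.3 -1.1] y [-30.5  34.5] z [48.7 90.2]
plate x -0.8 204
rail z 0.15 669
time_s: 45.6
tool_pos: [0.6105, 0.1855, 0.2174]
tcp_rot: [-1.601, -2.294, 0.26]
wrist_force: [-0.8, 0.3, 0.7]
width: 0.602
disc pts 3565 x range [-9.6 -5.3 -1.1] y [-30.6  34.5] z [48.7 90.2]
plate x -0.8 207
rail z 0.04 669
```

View pics/s26.png

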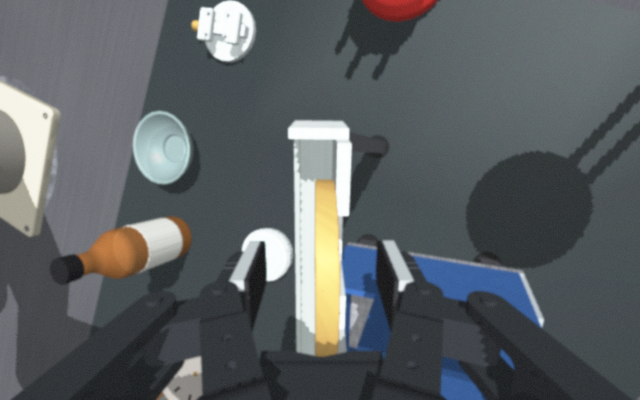

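```bash
python3 -m pendant '{"translation":[[0,0,0],[0,0,0],[0,0,0],[0,-0.2,-1.5],[1.0,0,-0.5]],"dr":[[0,0,0],[0,0,0],[0,0,0],[0,0,0],[0,0,0]],"gripper":[0,0,0,0,0]}' 70
cat > g2.py <<'E'
from g import *
# g2.py tilt_less_deg  disc_bottom_x disc_center_y  dist_TCP_to_bottom  bottom_height  y_off(disc y - tcp y)
t,bx,y,d,h=map(float,sys.argv[1:6])
R2=Rt@Ro.from_euler('x',-np.radians(t)).as_matrix()
B=L2W(bx,y,h); T=B-R2[:,2]*d/1000
delta(T,R2)
E
python3 g2.py 8 -8.5 6 71.5 15; python3 g.py 73; python3 chk.py
```

```text
time_s: 46.32
tool_pos: [0.6131, 0.1929, 0.2384]
tcp_rot: [-1.602, -2.292, 0.262]
wrist_force: [-0.1, 0.3, -4.0]
width: 0.1
t 46.325 trans cm [-0.68 -0.85  0.54] dr deg [-7.8   0.12  0.03] w 0.1 F [-0.1  0.3 -4. ]
target [0.6129 0.1827 0.2184]
t 46.325 trans cm [-1.28  0.3   1.83] dr deg [0.2  0.12 0.02] w 0.1 F [-0.1  0.3 -4. ]
local now [-10.   12.8  91.2] j [ 0.17  0.6   0.96  0.11  1.95 -0.16]
disc pts 3155 x range [-14.4  -9.8  -5.4] y [-22.1  44.1] z [ 68.1 113.7]
plate x -0.78 132
rail z 0.05 426
```

```bash
python3 -m pendant '{"translation":[[-0.4,-0.9,0.2],[0,0,0],[0,0,0],[0,0,0],[0,0,0]],"dr":[[-7.8,0,0],[0,0,0],[0,0,0],[0,0,0],[0,0,0]],"gripper":[0,0,0,0,0]}' 70
python3 g2.py 8 -8.5 9 71 2; python3 chk.py
```

```text
time_s: 47.0
tool_pos: [0.6038, 0.19, 0.2335]
tcp_rot: [-1.658, -2.352, 0.114]
wrist_force: [0.1, 0.2, -3.0]
width: 0.104
t 47.0 trans cm [-0.32 -0.24  1.08] dr deg [-0.48 -0.03  0.21] w 0.104 F [ 0.1  0.2 -3. ]
disc pts 2501 x range [-24.1 -18.1 -12.1] y [-23.5  43.6] z [ 58.5 105.9]
plate x -0.75 524
rail z 0.03 431
```

```bash
python3 -m pendant '{"translation":[[-0.3,-0.2,1],[0,0,0],[0,0,0.2],[0,0,0.2],[0,0,0]],"dr":[[-0.4,0,0.2],[0,0,0],[0,0,0],[0,0,0],[0,0,0]],"gripper":[0,0,0,0,0]}' 70
python3 g2.py 8 -8.5 9 71 2; python3 chk.py
```

```text
time_s: 47.68
tool_pos: [0.6008, 0.1877, 0.2218]
tcp_rot: [-1.668, -2.355, 0.102]
wrist_force: [-0.2, 0.3, -4.1]
width: 0.101
t 47.675 trans cm [-0.   -0.12 -0.1 ] dr deg [0.19 0.   0.01] w 0.101 F [-0.2  0.3 -4.1]
disc pts 2823 x range [-23.9 -17.7 -11.4] y [-26.1  40.4] z [46.5 93.1]
plate x -0.75 654
rail z 0.07 509
```

```bash
python3 -m pendant '{"translation":[[0,-0.1,0.3],[0,0,0],[0,0,0.3],[0,0,0],[0,0,0]],"dr":[[0,0,0],[0,0,0],[0,0,0],[0,0,0],[0,0,0]],"gripper":[0,0,0,0,0]}' 70
python3 g2.py 8 -8.5 9 71 2; python3 chk.py
```

```text
time_s: 48.35
tool_pos: [0.6008, 0.1881, 0.2213]
tcp_rot: [-1.671, -2.36, 0.093]
wrist_force: [0.6, -1.2, 0.3]
width: 0.106
t 48.35 trans cm [-0.03 -0.14 -0.15] dr deg [0.68 0.09 0.06] w 0.106 F [ 0.6 -1.2  0.3]
disc pts 2801 x range [-23.7 -17.5 -11. ] y [-25.7  40.7] z [46.3 92.6]
plate x -0.75 680
rail z 0.02 504
```

Contact (fz −4.1 → +0.3). Release.

```bash
python3 -m pendant '{"translation":[[0,0,0],[0,0,0],[0,0,0],[0,0,0],[0,0,0]],"dr":[[0,0,0],[0,0,0],[0,0,0],[0,0,0],[0,0,0]],"gripper":[0.7,0.7,0.7,0.7,0.7]}'
python3 chk.py
python3 -m pendant '{"translation":[[0,0,0],[0,0,0],[0,0,0],[0,0,0],[0,0,0]],"dr":[[0,0,0],[0,0,0],[0,0,0],[0,0,0],[0,0,0]],"gripper":[0.7,0.7,0.7,0.7,0.7]}'
python3 chk.py
python3 -c "
from h import *
f=grab_frame('wrist')['img'];cv2.imwrite('pics/s27.png',f)"
```

```text
time_s: 49.02
tool_pos: [0.6001, 0.1882, 0.22]
tcp_rot: [-1.67, -2.359, 0.095]
wrist_force: [-0.4, 0.3, -0.2]
width: 0.699
disc pts 6188 x range [-11.3 -10.7  -1.8] y [-37.5  37.9] z [20.5 90. ]
plate x -0.74 454
rail z 0.06 625
time_s: 49.7
tool_pos: [0.6001, 0.1882, 0.2201]
tcp_rot: [-1.67, -2.359, 0.095]
wrist_force: [0.0, 0.7, -0.6]
width: 0.698
disc pts 6204 x range [-11.3 -10.7  -1.8] y [-37.9  37.8] z [20.5 90.1]
plate x -0.72 442
rail z -0.02 633
```

View pics/s27.png

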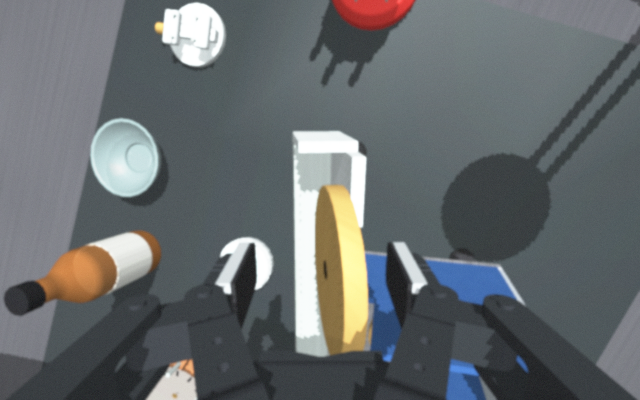

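```bash
python3 -m pendant '{"translation":[[-1.4,0,0],[0,0,0],[0,0,0],[0,0,0],[0,-0.2,-1.8]],"dr":[[0,0,0],[0,0,0],[0,0,0],[0,0,0],[0,0,0]],"gripper":[0.7,0,0,0,0]}' 70
python3 g.py 73; python3 g2.py 15 -9.5 10 71 12; python3 chk.py
```

```text
time_s: 50.42
tool_pos: [0.6064, 0.1713, 0.2338]
tcp_rot: [-1.669, -2.356, 0.099]
wrist_force: [-0.2, -0.2, -4.3]
width: 0.106
target [0.6129 0.1827 0.2184]
t 50.425 trans cm [0.6  1.3  1.44] dr deg [8.34 0.01 0.01] w 0.106 F [-0.2 -0.2 -4.3]
local now [-21.9  -6.   85.3] j [ 0.13  0.43  1.17  0.12  1.77 -0.2 ]
t 50.425 trans cm [ 1.6  -0.66  0.38] dr deg [-6.66  0.01  0.01] w 0.106 F [-0.2 -0.2 -4.3]
disc pts 2549 x range [-29.1 -22.9 -16.9] y [-34.   36.6] z [ 63.3 106.4]
plate x -0.73 640
rail z 0.1 540
```

```bash
python3 -m pendant '{"translation":[[1.6,-0.7,0.3],[0,0,0],[0,0,0.6],[0,0,0],[0,0,0]],"dr":[[-6.6,0,0],[0,0,0],[0,0,0],[0,0,0],[0,0,0]],"gripper":[0,0,0,0,0]}' 70
python3 g2.py 15 -9.5 10 71 2; python3 chk.py
```

```text
time_s: 51.1
tool_pos: [0.5958, 0.1846, 0.2325]
tcp_rot: [-1.722, -2.406, -0.041]
wrist_force: [0.2, -0.1, -3.2]
width: 0.106
t 51.1 trans cm [ 0.06 -0.41  0.82] dr deg [0.18 0.08 0.01] w 0.106 F [ 0.2 -0.1 -3.2]
disc pts 2085 x range [-31.6 -27.5 -19.2] y [-18.9  52.1] z [ 57.9 104.6]
plate x -0.73 891
rail z -0.03 247
```

```bash
python3 -m pendant '{"translation":[[0,-0.4,0.7],[0,0,0],[0,0,0.4],[0,0,0.3],[0,0,0]],"dr":[[0.2,0,0],[0,0,0],[0,0,0],[0,0,0],[0,0,0]],"gripper":[0,0,0,0,0]}' 70
python3 g2.py 15 -9.5 10 71 2; python3 chk.py
```

```text
time_s: 51.78
tool_pos: [0.5929, 0.185, 0.2224]
tcp_rot: [-1.724, -2.409, -0.046]
wrist_force: [0.4, 0.3, -4.6]
width: 0.103
t 51.775 trans cm [ 0.1  -0.24 -0.21] dr deg [0.43 0.17 0.03] w 0.103 F [ 0.4  0.3 -4.6]
disc pts 2418 x range [-31.7 -26.8 -18.1] y [-19.2  51.7] z [46.8 93.2]
plate x -0.74 1079
rail z 0.11 186
```

```bash
python3 -m pendant '{"translation":[[0,0,0.3],[0,0,0],[0,0,0.3],[0,0,0],[0,0,0]],"dr":[[0,0,0],[0,0,0],[0,0,0],[0,0,0],[0,0,0]],"gripper":[0,0,0,0,0]}' 70
python3 g2.py 15 -9.5 10 71 2; python3 chk.py
```

```text
time_s: 52.45
tool_pos: [0.5934, 0.1854, 0.2216]
tcp_rot: [-1.726, -2.413, -0.05]
wrist_force: [0.3, -0.8, 1.2]
width: 0.101
t 52.45 trans cm [ 0.09 -0.3  -0.29] dr deg [0.71 0.26 0.07] w 0.101 F [ 0.3 -0.8  1.2]
disc pts 2593 x range [-31.6 -26.5 -17.4] y [-18.7  51.7] z [46.7 90.7]
plate x -0.74 1086
rail z -0.05 225
```

```bash
python3 -m pendant '{"translation":[[0,0,0],[0,0,0],[0,0,0],[0,0,0],[0,0,0]],"dr":[[0,0,0],[0,0,0],[0,0,0],[0,0,0],[0,0,0]],"gripper":[0.85,0.85,0.85,0.85,0.85]}'
python3 chk.py
python3 -m pendant '{"translation":[[0,0,0],[0,0,0],[0,0,0],[0,0,0],[0,0,0]],"dr":[[0,0,0],[0,0,0],[0,0,0],[0,0,0],[0,0,0]],"gripper":[0.85,0.85,0.85,0.85,0.85]}'
python3 chk.py
python3 -c "
from h import *
f=grab_frame('wrist')['img'];cv2.imwrite('pics/s28.png',f)"
```

```text
time_s: 53.12
tool_pos: [0.5932, 0.1858, 0.2202]
tcp_rot: [-1.725, -2.412, -0.05]
wrist_force: [-0.0, 0.3, 0.2]
width: 0.85
disc pts 10042 x range [-11.4 -10.8  -2.2] y [-37.8  40.2] z [15.2 89.7]
plate x -0.7 519
rail z -0.01 628
time_s: 53.8
tool_pos: [0.5932, 0.1858, 0.2203]
tcp_rot: [-1.725, -2.412, -0.05]
wrist_force: [-0.2, 0.1, -0.1]
width: 0.853
disc pts 10018 x range [-11.4 -10.8  -2.2] y [-37.9  40.2] z [15.1 89.7]
plate x -0.7 521
rail z -0.04 629
```

View pics/s28.png

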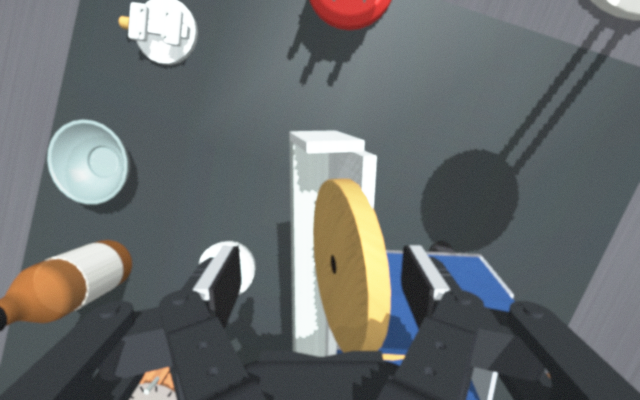

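```bash
python3 - <<'E'
from g import *
for n in('w3','w2'):
    f=dict(np.load(n+'.npz'));P=W(f);L=((P-O)@A)*1000-[1.4,-2.7,-.8]
    for a,b in((44,34),(34,24),(18,8),(0,-16),(-24,-33),(-33,-41),(-44,-50),(-50,-56)):
        r=[]
        for za,zb in((5,15),(20,36),(36,52),(55,75)):
            m=(L[...,1]<a)&(L[...,1]>b)&(L[...,2]>za)&(L[...,2]<zb)&(abs(L[...,0])<7)
            r.append((round(float(np.median(L[...,0][m])),1),int(m.sum())) if m.sum()>5 else None)
        m=(L[...,1]<a)&(L[...,1]>b)&(abs(L[...,2])<6)&(L[...,0]>-15)&(L[...,0]<-4)
        print(n,(a,b),r,'rail',np.median(L[...,2][m]).round(1))
f=grab_frame('wrist');P=W(f);L=((P-O)@A)*1000-[1.4,-2.7,-.8];hsv=cv2.cvtColor(f['img'],cv2.COLOR_BGR2HSV)
y=(hsv[...,0]>15)&(hsv[...,0]<38)&(hsv[...,1]>90)
m=y&(L[...,0]<-9)&(L[...,0]>-15)&(L[...,1]>-60)&(L[...,2]>5)&(L[...,2]<88)
Q=L[m];c=np.linalg.lstsq(np.c_[Q[:,1:],np.ones(len(Q))],Q[:,0],rcond=None)[0];print('disc front plane x=a*y+b*z+c',c.round(4),len(Q), 'at z0',c[2])
E
```

```text
w3 (44, 34) [(-0.8, 31), (-0.7, 52), (-0.6, 57), (2.0, 23)] rail 0.0
w3 (34, 24) [(-0.7, 28), (-0.8, 50), (-0.8, 56), (2.0, 22)] rail -0.2
w3 (18, 8) [(-1.0, 27), None, None, None] rail -0.2
w3 (0, -16) [(-1.2, 39), None, None, None] rail -0.3
w3 (-24, -33) [(-1.4, 19), (-0.5, 33), (-0.5, 42), (1.4, 11)] rail -0.3
w3 (-33, -41) [(-1.5, 21), (-0.5, 32), (-0.5, 36), (2.1, 10)] rail -0.5
w3 (-44, -50) [(-1.7, 13), (-0.6, 22), (-0.5, 29), (-0.5, 36)] rail -0.3
w3 (-50, -56) [(-1.3, 12), (-0.6, 19), (-0.7, 26), (-0.5, 36)] rail -0.4
w2 (44, 34) [None, (-0.8, 31), (-0.8, 38), (1.2, 15)] rail nan
w2 (34, 24) [(-0.8, 18), (-0.8, 33), (-0.9, 37), (2.0, 18)] rail -0.2
w2 (18, 8) [(-1.0, 19), None, None, None] rail -0.2
w2 (0, -16) [(-1.2, 28), None, None, None] rail -0.3
w2 (-24, -33) [(-1.4, 17), (-0.4, 23), (-0.4, 28), (1.6, 8)] rail -0.4
w2 (-33, -41) [(-1.5, 12), (-0.6, 24), (-0.7, 26), (1.0, 7)] rail -0.3
w2 (-44, -50) [(-1.7, 7), (-0.6, 16), (-0.7, 17), (-0.5, 31)] rail -0.3
w2 (-50, -56) [(-1.7, 9), (-0.7, 13), (-0.8, 17), (-0.5, 23)] rail -0.5
disc front plane x=a*y+b*z+c [ 8.600e-03  8.400e-03 -1.141e+01] 6994 at z0 -11.410033854065208
  return _methods._mean(a, axis=axis, dtype=dtype,
  ret = ret.dtype.type(ret / rcount)
```

```bash
python3 - <<'E'
from g import *
for n in('wrist','scene'):
    f=grab_frame(n);P=W(f);L=((P-O)@A)*1000-[1.4,-2.7,-.8];hsv=cv2.cvtColor(f['img'],cv2.COLOR_BGR2HSV)
    y=(hsv[...,0]>13)&(hsv[...,0]<38)&(hsv[...,1]>90)&(abs(L[...,0])<150)&(L[...,1]<60)&(L[...,1]>-330)&(L[...,2]>-80)&(L[...,2]<110)&(P[...,0]<.75)
    nn,lab,st,c=cv2.connectedComponentsWithStats(y.astype(np.uint8))
    for i in range(1,nn):
        if st[i,4]>8: Q=L[lab==i];print(n,c[i].round(),st[i,4],np.percentile(Q,3,axis=0).round(),np.percentile(Q,97,axis=0).round())
    if n=='scene': cv2.imwrite('pics/s29.png',cv2.resize(f['img'][120:280,310:430],None,fx=5,fy=3.7,interpolation=3))
E
```

```text
wrist [351. 266.] 10051 [-11. -36.  18.] [-2. 39. 90.]
wrist [392. 357.] 84 [  66. -158.  -35.] [  83. -152.  -29.]
scene [360. 159.] 142 [-10. -49.  26.] [-1. 25. 91.]
```

View pics/s29.png

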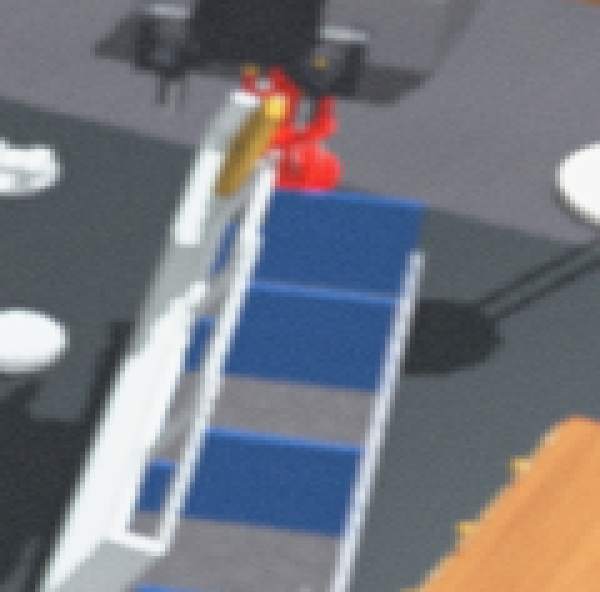

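```bash
python3 -m pendant '{"translation":[[-1.4,0,0],[0,0,0],[0,0,0],[0,0,0],[0,-0.2,-1.6]],"dr":[[0,0,0],[0,0,0],[0,0,0],[0,0,0],[0,0,0]],"gripper":[0.6,0,0,0,0]}' 70
python3 g2.py 0 -7 10 71 12; python3 g.py 73; python3 chk.py
```

```text
time_s: 54.68
tool_pos: [0.5969, 0.1684, 0.2321]
tcp_rot: [-1.725, -2.409, -0.045]
wrist_force: [0.0, 0.3, -3.9]
width: 0.106
t 54.675 trans cm [1.62 2.35 0.36] dr deg [ 1.542e+01  1.900e-01 -1.000e-02] w 0.106 F [ 0.   0.3 -3.9]
target [0.6129 0.1827 0.2184]
t 54.675 trans cm [0.62 2.08 1.33] dr deg [ 1.542e+01  1.900e-01 -1.000e-02] w 0.106 F [ 0.   0.3 -3.9]
local now [-30.6  -6.2  80.3] j [ 0.11  0.28  1.35  0.14  1.63 -0.22]
disc pts 924 x range [-31.9 -28.8 -22.3] y [-35.6  36.1] z [ 54.  100.7]
plate x -0.72 1051
rail z -0.0 553
```

```bash
python3 -m pendant '{"translation":[[1.6,1.1,-0.3],[0,1.0,0.3],[0,0,0],[0,0,0],[0,0,0]],"dr":[[7.7,0,0],[7.7,0,0],[0,0,0],[0,0,0],[0,0,0]],"gripper":[0,0,0,0,0]}' 70
python3 g2.py 0 -7 10 71 2; python3 chk.py
```

```text
time_s: 55.35
tool_pos: [0.6107, 0.1898, 0.2352]
tcp_rot: [-1.602, -2.289, 0.27]
wrist_force: [-1.3, -0.4, -3.5]
width: 0.108
t 55.35 trans cm [-0.    0.52  1.45] dr deg [-0.13  0.22 -0.09] w 0.108 F [-1.3 -0.4 -3.5]
disc pts 3418 x range [-16.5 -11.9  -7.4] y [-18.  52.] z [ 67.7 109.3]
plate x -0.76 162
rail z 0.05 194
```

```bash
python3 -m pendant '{"translation":[[0.1,0.4,1.2],[0,0,0],[0,0,0.5],[0,0.05,0.3],[0,0,0]],"dr":[[-0.1,0.2,0],[0,0,0],[0,0,0],[0,0,0],[0,0,0]],"gripper":[0,0,0,0,0]}' 70
python3 g2.py 0 -7 10 71 2; python3 chk.py
```

```text
time_s: 56.02
tool_pos: [0.6069, 0.1928, 0.2193]
tcp_rot: [-1.606, -2.293, 0.256]
wrist_force: [0.2, 0.2, -3.9]
width: 0.11
t 56.025 trans cm [-0.15  0.2  -0.18] dr deg [ 0.46  0.08 -0.08] w 0.11 F [ 0.2  0.2 -3.9]
disc pts 3501 x range [-13.5  -8.8  -4.4] y [-16.5  53.4] z [50.7 92.7]
plate x -0.76 178
rail z 0.1 59
```

```bash
python3 -m pendant '{"translation":[[0,0.25,0],[0,0,0],[0,0,0.3],[0,0,0.2],[0,0,0]],"dr":[[0,0,0],[0,0,0],[0,0,0],[0,0,0],[0,0,0]],"gripper":[0,0,0,0,0]}' 70
python3 g2.py 0 -7 10 71 2; python3 chk.py
```

```text
time_s: 56.7
tool_pos: [0.6085, 0.1937, 0.2167]
tcp_rot: [-1.608, -2.295, 0.253]
wrist_force: [-0.9, -1.2, -4.1]
width: 0.101
t 56.7 trans cm [-0.15 -0.05 -0.36] dr deg [ 0.67  0.13 -0.08] w 0.101 F [-0.9 -1.2 -4.1]
disc pts 3482 x range [-11.   -6.4  -2. ] y [-16.6  53.4] z [49.8 91. ]
plate x -0.64 5
rail z -0.02 178
```

```bash
python3 -m pendant '{"translation":[[0,0,0.25],[0,0,0],[0,0,0],[0,0,0],[0,0,0]],"dr":[[0,0,0],[0,0,0],[0,0,0],[0,0,0],[0,0,0]],"gripper":[0,0,0.6,0.6,0.6]}'
python3 chk.py
python3 -m pendant '{"translation":[[0,0,0],[0,0,0],[0,0,0],[0,0,0],[0,0,0]],"dr":[[0,0,0],[0,0,0],[0,0,0],[0,0,0],[0,0,0]],"gripper":[0.6,0.6,0.6,0.6,0.6]}'
python3 chk.py
```

```text
time_s: 57.38
tool_pos: [0.6085, 0.1941, 0.2164]
tcp_rot: [-1.609, -2.298, 0.249]
wrist_force: [-0.7, -0.8, -0.2]
width: 0.6
disc pts 3776 x range [-9.8 -5.5 -1.3] y [-18.2  49.5] z [50.6 90.2]
plate x -0.64 8
rail z 0.12 327
time_s: 58.05
tool_pos: [0.6085, 0.1941, 0.2163]
tcp_rot: [-1.609, -2.298, 0.249]
wrist_force: [-0.4, 0.3, 0.1]
width: 0.595
disc pts 3260 x range [-9.8 -5.5 -1.3] y [-18.3  41.9] z [47.1 90.2]
plate x -2.77 160
rail z 0.08 521
```

```bash
python3 -m pendant '{"translation":[[0,0,0],[0,0,0],[0,0,0],[0,0,0],[0,0,0]],"dr":[[0,0,0],[0,0,0],[0,0,0],[0,0,0],[0,0,0]],"gripper":[0.6,0.6,0.6,0.6,0.6]}'
python3 chk.py
```

```text
time_s: 58.72
tool_pos: [0.6085, 0.1941, 0.2163]
tcp_rot: [-1.609, -2.298, 0.249]
wrist_force: [-0.6, -1.2, 0.5]
width: 0.603
disc pts 3257 x range [-9.8 -5.5 -1.3] y [-18.2  41.9] z [47.2 90.2]
plate x -2.81 160
rail z 0.05 521
```

```bash
python3 -m pendant '{"translation":[[-1.2,0,0],[0,0,0],[0,0,0],[0,0,0],[0,0,-0.8]],"dr":[[0,0,0],[0,0,0],[0,0,0],[0,0,0],[0,0,0]],"gripper":[0.5,0,0,0,0]}' 60
python3 g2.py 0 -7 -8 71 2;python3 chk.py
```

```text
time_s: 59.4
tool_pos: [0.6146, 0.1813, 0.2208]
tcp_rot: [-1.609, -2.295, 0.252]
wrist_force: [-0.4, 0.8, -4.0]
width: 0.108
t 59.4 trans cm [-0.66 -0.02  0.3 ] dr deg [ 0.7   0.12 -0.09] w 0.108 F [-0.4  0.8 -4. ]
disc pts 3618 x range [-11.4  -6.7  -2.3] y [-28.5  41.5] z [57. 99.]
plate x -0.71 94
rail z 0.07 460
```

```bash
python3 -m pendant '{"translation":[[-0.7,-0.05,0.4],[0,0,0],[0,0,0.5],[0,0,0.3],[0,0,0]],"dr":[[0.4,4,0],[0,0,0],[0,0,0],[0,0,0],[0,0,0]],"gripper":[0,0,0,0,0.6]}' 60
python3 chk.py
python3 -m pendant '{"translation":[[0,0,0],[0,0,0],[0,0,0],[0,0,0],[0,0,0]],"dr":[[0,0,0],[0,0,0],[0,0,0],[0,0,0],[0,0,0]],"gripper":[0.6,0.6,0.6,0.6,0.6]}'
python3 chk.py
```

```text
time_s: 60.08
tool_pos: [0.6143, 0.1767, 0.2141]
tcp_rot: [-1.591, -2.249, 0.195]
wrist_force: [-0.4, 0.2, 0.3]
width: 0.308
disc pts 3418 x range [-10.   -5.7  -1.4] y [-35.1  36.7] z [52.2 90.3]
plate x -0.72 127
rail z 0.08 520
time_s: 60.75
tool_pos: [0.6141, 0.1778, 0.2141]
tcp_rot: [-1.59, -2.251, 0.196]
wrist_force: [0.2, 0.1, 0.3]
width: 0.598
disc pts 3729 x range [-9.8 -5.6 -1.3] y [-34.4  36.5] z [52.8 90.2]
plate x -0.72 133
rail z 0.05 510
```

```bash
python3 -m pendant '{"translation":[[0,0,0],[0,0,0],[0,-0.2,-0.8],[0.1,-0.95,0],[0,-0.95,0]],"dr":[[0,0,0],[0,0,0],[0,0,0],[-7.5,0,0],[-7.5,0,0]],"gripper":[0,0,0,0,0]}' 60
python3 g2.py 15 -9.5 -9 71 2;python3 chk.py
```

```text
time_s: 61.42
tool_pos: [0.5985, 0.1704, 0.2209]
tcp_rot: [-1.716, -2.35, -0.101]
wrist_force: [0.4, 0.4, -2.1]
width: 0.106
t 61.425 trans cm [-0.24 -0.29 -0.12] dr deg [ 0.57 -3.53 -0.89] w 0.106 F [ 0.4  0.4 -2.1]
disc pts 2514 x range [-31.7 -26.8 -17.7] y [-36.9  36.2] z [50.9 94.8]
plate x -0.74 1069
rail z 0.03 520
```

```bash
python3 -m pendant '{"translation":[[0,0,0.4],[0,0,0],[0,0,0.1],[0,0,0],[0,0,0]],"dr":[[0,0,0],[0,0,0],[0,0,0],[0,0,0],[0,0,0]],"gripper":[0,0,0,0.85,0.85]}' 60
python3 -m pendant '{"translation":[[0,0,0],[0,0,0],[0,0,0],[0,0,0],[0,0,0]],"dr":[[0,0,0],[0,0,0],[0,0,0],[0,0,0],[0,0,0]],"gripper":[0.85,0.85,0.85,0.85,0.85]}'
python3 chk.py
```

```text
time_s: 62.1
tool_pos: [0.5949, 0.1695, 0.2205]
tcp_rot: [-1.722, -2.353, -0.11]
wrist_force: [0.9, -0.6, -0.3]
width: 0.525
time_s: 62.72
tool_pos: [0.595, 0.1698, 0.2203]
tcp_rot: [-1.721, -2.353, -0.109]
wrist_force: [0.4, 0.7, -0.3]
width: 0.848
disc pts 7112 x range [-12.3 -10.4  -1.4] y [-57.2   0.1] z [12.7 89.3]
plate x -0.74 1159
rail z 0.0 652
```

```bash
python3 -m pendant '{"translation":[[0,0,0],[0,0,-4],[0,0,-6],[0,0,-6],[0,0,0]],"dr":[[0,0,0],[0,0,0],[0,0,0],[0,0,0],[0,0,0]],"gripper":[0.85,0.85,0.85,0.85,0.85]}'
python3 -c "
from h import *
f=grab_frame('top')['img'][60:200,220:440];g=grab_frame('scene')['img'][120:310,300:460];cv2.imwrite('pics/s30.png',np.hstack([cv2.resize(f,(471,300),interpolation=3),cv2.resize(g,(253,300),interpolation=3)]))"
```

```text
time_s: 63.4
tool_pos: [0.6163, 0.1384, 0.3791]
tcp_rot: [-1.719, -2.351, -0.106]
wrist_force: [0.4, -0.4, 0.5]
width: 0.85
```

View pics/s30.png

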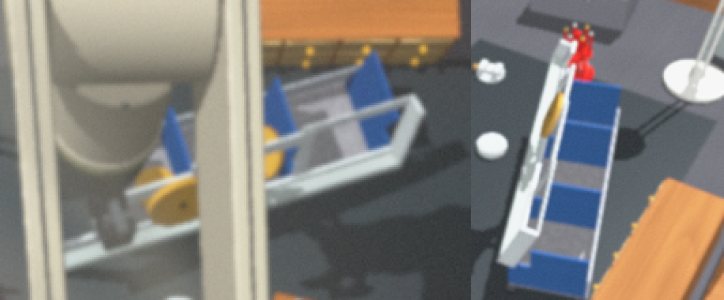

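```bash
python3 -m pendant '{"translation":[[0,0,0],[0,0,0],[0,0,0],[0,0,0],[0,0,0]],"dr":[[0,0,0],[0,0,0],[0,0,0],[0,0,0],[0,0,0]],"gripper":[0.85,0.85,0.85,0.85,0.85]}'
python3 -m pendant '{"translation":[[0,0,0],[0,0,0],[0,0,0],[0,0,0],[0,0,0]],"dr":[[0,0,0],[0,0,0],[0,0,0],[0,0,0],[0,0,0]],"gripper":[0.85,0.85,0.85,0.85,0.85]}'
python3 -c "
from h import *
f=grab_frame('top')['img'][60:200,220:440];g=grab_frame('scene')['img'][120:310,300:460];cv2.imwrite('pics/s31.png',np.hstack([cv2.resize(f,(471,300),interpolation=3),cv2.resize(g,(253,300),interpolation=3)]))"
```

```text
time_s: 64.12
tool_pos: [0.6129, 0.1396, 0.3678]
tcp_rot: [-1.712, -2.34, -0.09]
wrist_force: [0.0, 0.8, -0.2]
width: 0.853
time_s: 64.75
tool_pos: [0.613, 0.1396, 0.3681]
tcp_rot: [-1.712, -2.341, -0.09]
wrist_force: [0.2, -0.4, 0.1]
width: 0.849
```

View pics/s31.png

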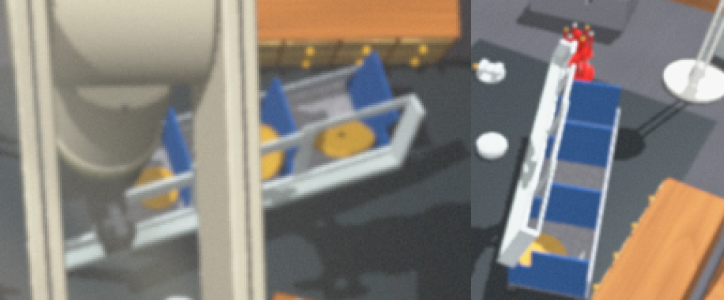

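```bash
python3 -m pendant '{"translation":[[0,0,0],[0,0,0],[0,0,0],[0,0,0],[0,0,0]],"dr":[[0,0,0],[0,0,0],[0,0,0],[0,0,0],[0,0,0]],"gripper":[0.85,0.85,0.85,0.85,0.85]}'
python3 - <<'E'
from g import *
f=grab_frame('top');P=W(f);L=((P-O)@A)*1000-[1.4,-2.7,-.8];hsv=cv2.cvtColor(f['img'],cv2.COLOR_BGR2HSV)
y=(hsv[...,0]>13)&(hsv[...,0]<38)&(hsv[...,1]>90)&(abs(L[...,0])<160)&(L[...,1]<60)&(L[...,1]>-480)&(L[...,2]>-100)&(L[...,2]<110)&(P[...,0]<.78)
nn,lab,st,c=cv2.connectedComponentsWithStats(y.astype(np.uint8))
for i in range(1,nn):
    if st[i,4]>20: Q=L[lab==i];print(c[i].round(),st[i,4],Q.mean(0).round())
cv2.imwrite('pics/end.png',f['img'])
print(observe()['time_s'])
E
```

```text
time_s: 65.47
tool_pos: [0.613, 0.1396, 0.3681]
tcp_rot: [-1.712, -2.341, -0.09]
wrist_force: [0.7, -0.5, 0.4]
width: 0.85
[378. 126.] 360 [  56. -397.  -38.]
[345. 122.] 39 [  70. -286.   16.]
[346. 136.] 102 [  37. -280.   -7.]
[291. 141.] 74 [  89. -128.  -26.]
[295. 153.] 75 [  54. -128.  -39.]
65.525
```

View pics/end.png

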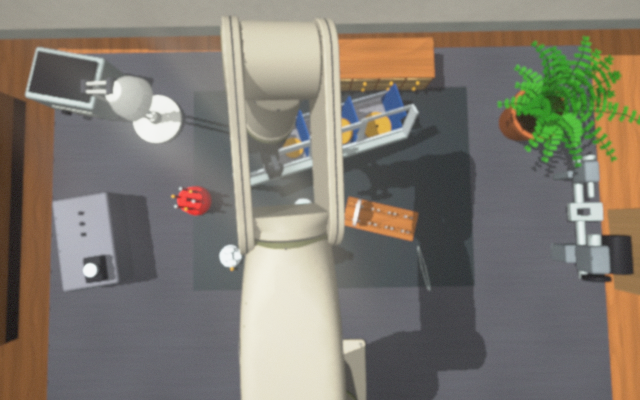

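```bash
python3 -c "
from rig import *
print(close_job())"
```

```text
the job is handed in; nothing more can be done
None
```

All three blanks are in their bays, and I handed the job in at about 65.5 s. In the last top-camera picture the small blank is in the small bay, the medium in the medium bay and the large in the large bay. The dial is still in its slot. The screwdrivers, tweezers and holder look untouched. The arm hid the bottle, the dish and most of the tin in that last picture. They were in place in earlier ones.

Some steps did not go cleanly:

- **Small blank:** after release it crept down and stopped at the edge of its window. It only dropped in when the medium blank, let go at the feed, rolled against it. I did not touch it with the gripper.
- **Large blank:** it stalled within about 10 mm of the feed four times. Each time I regripped it there, lifted it 8–20 mm and set it down again within about 9 mm of the feed point. The fifth release, nearly upright, rolled freely past the other two windows into its bay.
- **Set-down:** in all but the last two large releases I felt the rim touch the rail before letting go. Those two I lowered by measurement without checking contact, so either could have dropped a millimetre or so.
- **Plate contact:** while lowering the medium and the large, the disc brushed the plate lightly, with about 5 N at the wrist. I moved it forward and carried on.
- **Measurements that disagreed:** the wrist camera put the feed point about 1 mm lower than the text's 152 mm, and the wrist and top cameras differed by about 1.5 mm across the rail. I worked between the two and used contact force for the height.

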